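Load the slide scanner from the carrier case

ROBOT

A 6-joint arm with a two-finger parallel gripper is mounted at the origin on the work surface. World frame = base frame: x ahead of the robot, y to its left, z up, the work surface at z = 0. Lengths are in m, angles in rad, forces in N, time in s.
With the tool pointing down it reaches from about 0.425 to 0.95 m from the base axis. Payload 3.5 kg.
Tool frame: the origin (TCP) lies midway between the tips of the shut fingers; the grasp point (between the pads) lies 19 mm behind it (ctrl.pinch_z is the distance from the TCP to the grasp point, in m); z points along the fingers, y is the line along which they close (so a half turn about z gives the same grasp; the last joint's range is limited). The gripper opens to 85 mm and grips with 20 to 120 N. Pads are 22 mm wide; open, the fingers measure 114 mm over their backs; the gripper's body (76 mm by 85 mm) begins 54 mm behind the grasp point. The pads swing forward as they close: fully open they stand 13 mm farther back than shut.
Start: joints at [-1.497, 0.286, 1.577, -0, 1.279, -0.15], TCP at [0.15, -0.658, 0.231] pointing down, gripper open.
Joint ranges: [-2.77, 2.77], [-0.9, 2.22], [0.21, 2.48], [-1.53, 4.67], [0.24, 2.81], [-2.84, 2.84]. Speed limits (rad/s): [2.79, 2.79, 3.14, 3.14, 3.14, 3.14].

INTERFACE

Orientations are given as a unit quaternion [x, y, z, w].
In Python, from plant import get_state, viewer, sign_off, ctrl gives the robot as it stands. The module is installed in compiled form; this text tells all that it offers.
- The arm moves only by the shell command python3 -m handwheel 'ROWS' [FORCE]. ROWS is JSON, a list that holds one entry, the list of rows, each a list of 5 numbers: the finger opening in m, from 0 to 0.0854, then the shift along the tool's x, y, z in m, then the turn about the tool's z in degrees. In form: [[[claw, x, y, z, spin], ...]]. A call has 1 to 12 rows; each row shifts and turns the commanded pose from where the row before left it, along the tool's axes as they then stand; what a row does not reach is not made up. A row lasts 1/12 s, in which the tool goes at most 41.7 mm and 7.16 degrees, less where a joint would pass 70% of its speed; a pose out of reach is approached as far as the arm can. A call is refused whole if a number of a shift passes 0.0417 or a number of a turn 7.16, either way. A call with a gripper value outside its range is refused whole. The fingers move at their own pace and stop on an object; FORCE is the grip in N (left out, the last holds). Time passes only in rows, so rows that do not move let the fingers close. It gives the time, the measured TCP pose, the force, the opening and the grip force at its end, in the units of the state.
- get_state(): the state, without advancing time (a new reading comes with each control period).
- viewer.read_camera(name): name is "scene" or "top" or "wrist"; returns the picture (384x512x3 uint8, blue, green, red); there is no depth.
- viewer.camera_params(name): a dict with "fov_y" (degrees; the focal length in pixels is half the picture's height over the tangent of half this angle, whatever the lens; pixels are square), "cx", "cy" (the principal point, pixels), "xyz" and "attitude" of the camera in the world; the wrist camera has in their place "hand_eye" (4x4, takes a point from camera to tool coordinates, whose origin is the TCP and whose axes are the flange's). Camera axes: x right, y up, looking along -z (the intrinsics and any distortion apply to the point x, -y, -z); pixel columns grow to the right and rows downward; lengths in m; the calibration is good to about 2 mm. A picture is of the moment at which its call begins: read the wrist's pose just before it. camera_params takes no time and is no camera call.
- sign_off(): hands the job in; it is judged then, once.
Trained networks look in the newest picture that a camera, given by its name, has taken for a name from the list of things; names that differ only in an ending like _2 or _b are one class to them, and where a whole thing is asked for, a point or a joint stands for the part that bears it (a point fixed in the world has none). Each returns a list of dicts, best first, with "confidence" (0 to 1); they miss things now and then, are a little off and sometimes report something else, mostly with a low value. They report only what shows in the picture. A call takes as long as a camera call.
- viewer.look_for(camera, name): "extent" ([left, top, width, height] as shares, 0 to 1, of the picture: columns of its width, rows of its height, round what is visible of it).
- viewer.outline_of(camera, name): "mask" (384x512 bool, what is visible of it) and "extent" ([left, top, width, height] as shares, 0 to 1, of the picture: columns of its width, rows of its height, round what is visible of it).
- viewer.pinpoint(camera, name): "xy" ([column, row] as shares, 0 to 1, of the picture: columns of its width, rows of its height: a listed point, or the origin of a listed thing).
The state is a dict: "time": time; "qpos": joint angles; "dq": joint speeds; "joint_efforts": joint torques, N m; "eef_pos": TCP position; "tcp_rot": TCP orientation; "contact_force": force on the tool from outside, world axes, zero at the start; "wrist_torque": the same for the moment, N m; "opening": opening from 0.0 (shut) to 1.0 (fully open); "finger_force": force on a finger pad.
Only numpy, scipy, OpenCV 4.12 (cv2) and the standard library are available. Lean on these libraries where they do the work, as an engineer would, in place of code of your own. Each camera call takes 0.05 s, during which the arm holds its last target. There are 200 camera calls.

TASK

Open the storage case so that its struts hold the lid up, and move every slide carrier from the case onto the scanner's loading carriage, one carrier flat in each bay, ribs up, leaving the little jar in the case. Then push the sticking carriage along its rail until it breaks free and bring it gently up against its end stop, fully home, without slamming it. Leave the lid of the case shut and everything else on the bench where it is.

Things in the scene. Friction and masses are not known exactly. Their poses are not given: they have to be found in the camera images.
- lid (a joint): White lid of the storage case, 184 x 374 x 12 mm, 0.8 kg, hinged along the case's far rim; 0 shut, grows as it opens, 1.75 rad fully open (leaning a little back past upright). Two damped struts: below about 0.8 rad it sinks shut by itself, above that it swings up by itself and stays at 1.75. About 1 to 2 N at the handle lifts it and about 3 N pulls it down again.
- lid_handle (a point): Middle of the lid's handle: a round steel bar 12 mm thick and 120 mm long, parallel to the hinge, in the plane of the lid, 37 mm beyond its front edge (about 29 mm of free gap between bar and lid) and 217 mm from the hinge axis. With the lid shut it is 82 mm above the bench on the robot's side of the case. The point turns with the lid: x points from the bar towards the hinge, y along the bar.
- lid_hinge (a point): Middle of the lid's hinge axis, 76 mm above the bench, on the far top rim of the case; the axis runs along the point's y.  The point turns with the lid.
- case_floor (a point): Centre of the inside floor of the storage case: an open white steel box 180 x 370 x 75 mm outside, walls and floor 8 mm thick, fixed to the bench. x points to the hinge side (away from the robot), y along its length.
- carriage (a joint): Slide of the loading carriage in m along its rail, towards the white housing on the left; it starts pulled out, at 0 to 20 mm. It drags with about 3 N and sticks in a sprung catch some 25 to 50 mm along, which takes about 12 to 16 N to overcome, then springs free and runs ahead of the push by 1 to 2 cm. The end stop is hidden in the housing, 120 to 150 mm along; it is felt as a hard stop, and the carriage stays where it is left.
- post (a point): Centre of the black upright post on a bracket at the robot's side of the carriage, 24 x 18 x 65 mm (x, y, height), its top 89 mm above the bench: push it in +y of this point's frame (the rail's direction) or pinch it. Moves with the carriage.
- bay0 (a point): Centre of the floor of bay 0 of the carriage (bay 0 is farthest from the housing, bay 3 nearest), 34 mm above the bench. Each bay is 100 mm (x) by 60 mm (y) inside with aluminium walls 10 mm high and 4 mm thick; bays are 64 mm apart along y, the direction of the rail. Moves with the carriage.
- bay1 (a point): Centre of the floor of bay 1 of the carriage (bay 0 is farthest from the housing, bay 3 nearest), 34 mm above the bench. Each bay is 100 mm (x) by 60 mm (y) inside with aluminium walls 10 mm high and 4 mm thick; bays are 64 mm apart along y, the direction of the rail. Moves with the carriage.
- bay2 (a point): Centre of the floor of bay 2 of the carriage (bay 0 is farthest from the housing, bay 3 nearest), 34 mm above the bench. Each bay is 100 mm (x) by 60 mm (y) inside with aluminium walls 10 mm high and 4 mm thick; bays are 64 mm apart along y, the direction of the rail. Moves with the carriage.
- bay3 (a point): Centre of the floor of bay 3 of the carriage (bay 0 is farthest from the housing, bay 3 nearest), 34 mm above the bench. Each bay is 100 mm (x) by 60 mm (y) inside with aluminium walls 10 mm high and 4 mm thick; bays are 64 mm apart along y, the direction of the rail. Moves with the carriage.
- carrier0_mid (a point): Centre (half-way up, 21.5 mm above its underside) of a white slide carrier, 0.12 kg: a flat body 90 x 50 x 16 mm (x, y, z) with an upright finger rib 60 x 12 mm along x in its middle, rising 27 mm above the body (total height 43 mm). Two to four of these are present; they start rib up, in the case.
- carrier1_mid (a point): Centre (half-way up, 21.5 mm above its underside) of a white slide carrier, 0.12 kg: a flat body 90 x 50 x 16 mm (x, y, z) with an upright finger rib 60 x 12 mm along x in its middle, rising 27 mm above the body (total height 43 mm). Two to four of these are present; they start rib up, in the case.
- carrier2_mid (a point): Centre (half-way up, 21.5 mm above its underside) of a white slide carrier, 0.12 kg: a flat body 90 x 50 x 16 mm (x, y, z) with an upright finger rib 60 x 12 mm along x in its middle, rising 27 mm above the body (total height 43 mm). Two to four of these are present; they start rib up, in the case.
- carrier3_mid (a point): Centre (half-way up, 21.5 mm above its underside) of a white slide carrier, 0.12 kg: a flat body 90 x 50 x 16 mm (x, y, z) with an upright finger rib 60 x 12 mm along x in its middle, rising 27 mm above the body (total height 43 mm). Two to four of these are present; they start rib up, in the case.
- jar: Small amber jar with grey cap, 42 mm diameter, 55 mm high, in the case among the carriers; stays in the case. Origin at the centre of its underside.
- dish: Lidded culture dish, 92 mm diameter, 20 mm high, on the bench; bystander. Origin under its centre.
- dish2: Small culture dish, 60 mm diameter, 15 mm high, on the bench; bystander. Origin under its centre.
- bottle: White bottle, 70 mm diameter, 150 mm high, behind the carriage; bystander. Origin under its centre.
- vial: Glass jar, 50 mm diameter, 90 mm high, at the back; bystander. Origin under its centre.
- tipbox: Grey box 85 x 120 x 60 mm at the back; bystander. Origin under its centre.

How it is judged:
By the outcome, as a careful person would: the job done as asked, in the order asked, and still so for the second after the job is handed in, with the robot touching nothing.
Of carrier0, carrier1, carrier2, carrier3 only 2 to 4 are there at a start; the rules pass over those that are not, and their reading is None.
At some moment in a run one of carrier0, carrier1, carrier2, carrier3 may be knocked a few centimetres aside while the robot is not near it.
Once in a run the grip may slacken for a moment while it holds something.
It also fails if it takes over 210 s, if anything falls off the work surface, if the arm or the gripper's body presses on something with over 40 N, if the wrist force passes 120 N, or if a joint passes its speed limit or range.

## Working session

There is one attempt and no reset: what is moved stays moved. The work goes in short steps, Python scripts to look and compute and a shell command to move; the robot and the scene stay as the last step left them, time stands still between calls to the robot, and variables do not carry over. Pictures are saved under pics/ and viewed, at most 14 in all, crops included, and the job is handed in when it is done.

```bash
mkdir -p pics; ls
cat > h.py <<'E'
import numpy as np, cv2
from scipy.spatial.transform import Rotation as R
from plant import get_state, viewer, sign_off, ctrl
def cam(name, st=None):
    p=viewer.camera_params(name)
    f=192/np.tan(np.radians(p['fov_y'])/2)
    if 'hand_eye' in p:
        st=st or get_state()
        T=np.eye(4);T[:3,:3]=R.from_quat(st['tcp_rot']).as_matrix();T[:3,3]=st['eef_pos']
        M=T@np.array(p['hand_eye'])
    else:
        M=np.eye(4);a=np.array(p['attitude'])
        M[:3,:3]=R.from_quat(a).as_matrix() if a.size==4 else a.reshape(3,3)
        M[:3,3]=p['xyz']
    return dict(f=f,cx=p['cx'],cy=p['cy'],M=M,p=p)
def ray(c,u,v):
    d=np.array([(u-c['cx'])/c['f'],-(v-c['cy'])/c['f'],-1.])
    d=c['M'][:3,:3]@d
    return c['M'][:3,3],d/np.linalg.norm(d)
def onz(c,u,v,z):
    o,d=ray(c,u,v); return o+d*(z-o[2])/d[2]
def proj(c,X):
    x=c['M'][:3,:3].T@(np.array(X)-c['M'][:3,3]); return c['cx']-c['f']*x[0]/x[2], c['cy']+c['f']*x[1]/x[2]
def tri(obs):
    A=np.zeros((3,3));b=np.zeros(3)
    for c,u,v in obs:
        o,d=ray(c,u,v);P=np.eye(3)-np.outer(d,d);A+=P;b+=P@o
    X=np.linalg.solve(A,b)
    return X,[np.linalg.norm((np.eye(3)-np.outer(d,d))@(X-o)) for o,d in [ray(*q) for q in obs]]
def pp(camn,name,n=3):
    return [(round(r['xy'][0]*512,1),round(r['xy'][1]*384,1),round(r['confidence'],2)) for r in viewer.pinpoint(camn,name)[:n]]
E
python3 - <<'E'
from h import *
for n in ['scene','top','wrist']:
    cv2.imwrite(f'pics/{n}0.png',viewer.read_camera(n)); print(n,viewer.camera_params(n))
s=get_state();print(s); print(ctrl.pinch_z)
cs=cam('scene');ct=cam('top')
for n in ['lid_handle','lid_hinge','post','bay0','bay3','case_floor']:
    a=pp('scene',n,2);b=pp('top',n,2);print(n,a,b)
    if a and b:
        print(tri([(cs,*a[0][:2]),(ct,*b[0][:2])]))
E
```

```text
pics
scene {'fov_y': 57.949978437605594, 'cx': 254.13711787689903, 'cy': 191.9920622347725, 'xyz': array([0.89434384, 0.23464424, 0.73589551]), 'attitude': array([0.11197039, 0.27568576, 0.88112957, 0.36751962])}
top {'fov_y': 42.29109778078869, 'cx': 252.86476361350185, 'cy': 187.9985952773239, 'xyz': array([ 0.3545383 , -0.10309457,  1.24603454]), 'attitude': array([-0.0669734 ,  0.06956247,  0.71237993, -0.69511903])}
wrist {'fov_y': 64.12402220628482, 'cx': 255.78258711529514, 'cy': 187.95855125113195, 'hand_eye': array([[-3.70172804e-04,  9.58137989e-01,  2.86306578e-01,
         7.37619485e-02],
       [ 9.99999874e-01,  4.52019054e-04, -2.19777944e-04,
         7.51485543e-04],
       [-3.39993626e-04,  2.86306460e-01, -9.58138036e-01,
        -1.41886304e-01],
       [ 0.00000000e+00,  0.00000000e+00,  0.00000000e+00,
         1.00000000e+00]])}
{'time': 0.15, 'qpos': array([-1.49695174e+00,  2.87020324e-01,  1.57782885e+00,  8.10059268e-06,
        1.27856843e+00, -1.49997554e-01]), 'dq': array([ 0.00103649, -0.00127303, -0.00356002, -0.00166209,  0.00099299,
        0.00072
[... 734 characters left out ...]
7363836,  0.0781065 ]), [np.float64(0.0011374262551627217), np.float64(0.0011374262551625243)])
post [(310.6, 223.5, 0.58)] [(186.7, 251.7, 0.69)]
(array([ 0.45960296,  0.04304249, -0.05830791]), [np.float64(0.0271935060412668), np.float64(0.027193506041266767)])
bay0 [(330.7, 245.9, 0.92), (353.1, 265.8, 0.89)] [(138.9, 209.3, 0.87), (159.7, 214.0, 0.79)]
(array([0.54873072, 0.14100305, 0.08224802]), [np.float64(0.022642477135961465), np.float64(0.02264247713596146)])
bay3 [(330.7, 245.9, 0.92), (353.1, 265.8, 0.89)] [(138.9, 209.3, 0.87), (159.7, 214.0, 0.79)]
(array([0.54873072, 0.14100305, 0.08224802]), [np.float64(0.022642477135961465), np.float64(0.02264247713596146)])
case_floor [] []
```

View pics/scene0.png

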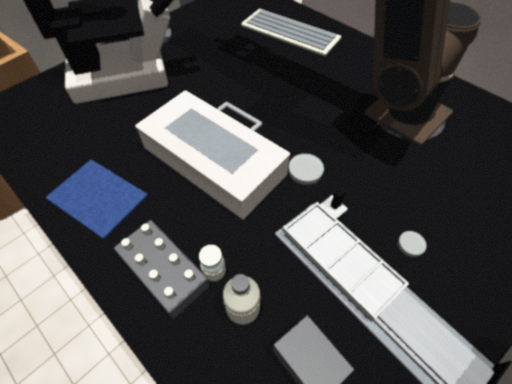

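View pics/top0.png

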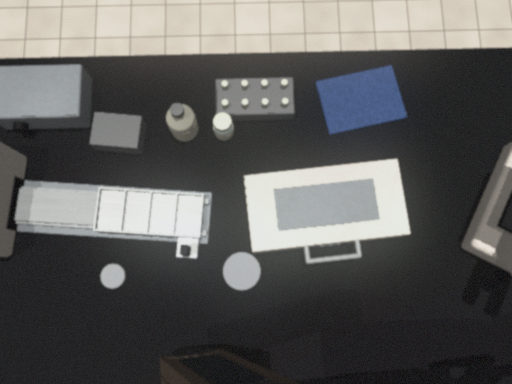

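```bash
cat >> h.py <<'E'
def togo(xyz,yaw_y=None,st=None):
    "tool-axis shift to reach world xyz; spin to bring tool y to world yaw (deg), mod 180"
    st=st or get_state();Rm=R.from_quat(st['tcp_rot']).as_matrix()
    d=Rm.T@(np.array(xyz)-st['eef_pos']); y=np.degrees(np.arctan2(Rm[1,1],Rm[0,1]))
    sp=None if yaw_y is None else -((yaw_y-y+90)%180-90)
    print('shift mm',np.round(d*1000,1),'spin',sp,'q',np.round(st['qpos'],2),'t',round(st['time'],1),'yaw_y',round(y,1))
E
python3 -m handwheel '[[[0.0854,0,0,0,-6.9],[0.0854,0,0,0,-6.9],[0.0854,0,0,0,-6.9],[0.0854,0,0,0,-6.9],[0.0854,0,0,0,-6.9],[0.0854,0,0,0,-6.9],[0.0854,0,0,0,-6.9],[0.0854,0,0,0,-6.9],[0.0854,0,0,0,-6.9],[0.0854,0,0,0,-6.9],[0.0854,0,0,0,-6.9],[0.0854,0,0,0,-6.9]]]' 40
python3 - <<'E'
from h import *
togo([0.44,-0.30,0.24],5.6)
cs=cam('scene');ct=cam('top')
print(onz(ct,335.9,256.8,.082),onz(cs,243.8,110.8,.082),onz(ct,320.3,167.4,.076),onz(cs,185.4,161.4,.076))
for u,v in [(190,216),(163.5,213.5),(136.5,211.5),(110,209)]: print(onz(ct,u,v,.034))
print(onz(ct,187,251,.089),onz(cs,339,198,.089), onz(ct,241,271,.02))
E
```

```text
time: 1.75
eef_pos: [0.1498, -0.6582, 0.2314]
tcp_rot: [0.669, 0.743, -0.0, 0.0]
contact_force: [0.2, 0.3, 0.0]
opening: 0.999
finger_force: 0.0
shift mm [326.1 325.8  -8.7] spin 0.36482932891151165 q [-1.5   0.29  1.58  0.    1.28 -1.6 ] t 1.8 yaw_y 6.0
[ 0.41463787 -0.29934363  0.082     ] [ 0.40500618 -0.29625277  0.082     ] [ 0.63044458 -0.27477695  0.076     ] [ 0.62761244 -0.27424839  0.076     ]
[0.52542102 0.04585303 0.034     ]
[0.53322464 0.11108147 0.034     ]
[0.53982724 0.17763469 0.034     ]
[0.54765658 0.24308855 0.034     ]
[0.43607575 0.04606808 0.089     ] [0.45822532 0.06409999 0.089     ] [ 0.38923201 -0.07660702  0.02      ]
```

```bash
python3 -m handwheel '[[[0.0854,0.027,0.027,0,0],[0.0854,0.027,0.027,0,0],[0.0854,0.027,0.027,0,0],[0.0854,0.027,0.027,0,0],[0.0854,0.027,0.027,0,0],[0.0854,0.027,0.027,0,0],[0.0854,0.027,0.027,0,0],[0.0854,0.027,0.027,0,0],[0.0854,0.027,0.027,0,0],[0.0854,0.027,0.027,0,0],[0.0854,0.027,0.027,0,0],[0.0854,0.027,0.027,0,0]]]'
python3 - <<'E'
from h import *
s=get_state();c=cam('wrist',s);cv2.imwrite('pics/w1.png',viewer.read_camera('wrist'))
a=pp('wrist','lid_handle');print(a,s['eef_pos'],s['time'])
if a: print(onz(c,*a[0][:2],.082))
ct=cam('top')
if a: print(tri([(c,*a[0][:2]),(ct,335.9,256.8)]))
E
```

```text
time: 2.75
eef_pos: [0.4415, -0.3024, 0.2317]
tcp_rot: [0.672, 0.741, -0.0, 0.0]
contact_force: [0.8, -0.1, 0.8]
opening: 1.002
finger_force: 0.0
[(227.9, 161.6, 0.78)] [ 0.44146309 -0.30236806  0.23172996] 2.75
[ 0.41449526 -0.29340311  0.082     ]
(array([ 0.41439021, -0.29918391,  0.06744654]), [np.float64(0.00275550087568719), np.float64(0.002755500875687267)])
```

View pics/w1.png

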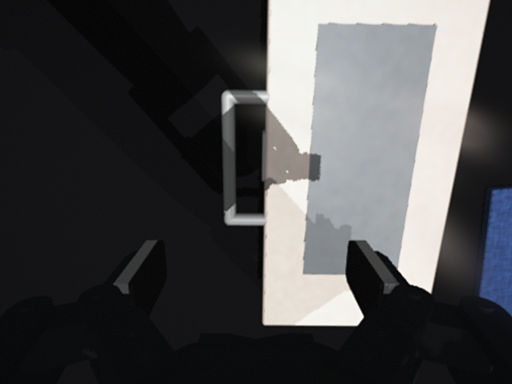

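```bash
python3 - <<'E'
from h import *
togo([0.4145,-0.294,0.070],5.6)
E
python3 -m handwheel '[[[0.026,0.005,-0.013,0,0.2],[0.026,0.005,-0.013,0,0.2],[0.026,0,0,0.015,0],[0.026,0,0,0.015,0],[0.026,0,0,0.015,0],[0.026,0,0,0,0],[0.026,0,0,0,0],[0.026,0,0,0,0]]]' 40
python3 - <<'E'
from h import *
togo([0.4145,-0.294,0.070],5.6)
s=get_state();c=cam('wrist',s);cv2.imwrite('pics/w2.png',viewer.read_camera('wrist'))
a=pp('wrist','lid_handle');print(a,s['opening'])
if a: print(onz(c,*a[0][:2],.082))
E
```

```text
shift mm [  8.9 -28.  161.6] spin 0.38527144148534376 q [-0.79 -0.02  1.92  0.    1.25 -0.89] t 2.9 yaw_y 6.0
time: 3.52
eef_pos: [0.4138, -0.2973, 0.1873]
tcp_rot: [0.674, 0.738, -0.0, 0.001]
contact_force: [0.2, 0.5, 0.5]
opening: 0.302
finger_force: 0.0
shift mm [  3.4   0.9 117.2] spin -0.4069290030887487 q [-0.82 -0.04  2.02 -0.    1.16 -0.91] t 3.5 yaw_y 5.2
[(256.3, 179.0, 0.88)] 0.30233170226265693
[ 0.4147028  -0.29119703  0.082     ]
```

View pics/w2.png

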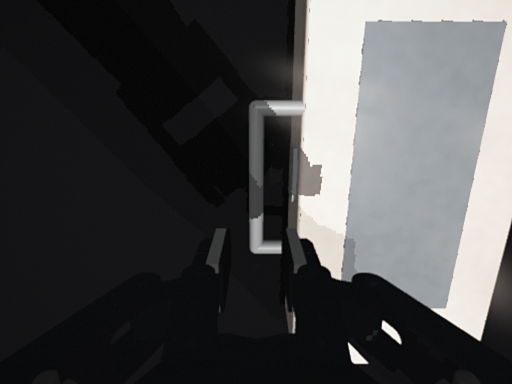

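```bash
python3 -m handwheel '[[[0.026,0.003,0.001,0.030,0],[0.026,0,0,0.030,0],[0.026,0,0,0.030,0],[0.026,0,0,0.014,0],[0.026,0,0,0.013,0],[0.026,0,0,0,0]]]' 40
python3 -m handwheel '[[[0.0,0,0,0,0],[0.0,0,0,0,0],[0.0,0,0,0,0],[0.0,0,0,0,0]]]' 40
```

```text
time: 4.12
eef_pos: [0.4133, -0.2924, 0.0672]
tcp_rot: [0.674, 0.739, 0.0, -0.002]
contact_force: [0.5, 0.5, -0.4]
opening: 0.302
finger_force: 0.0
time: 4.45
eef_pos: [0.4137, -0.2938, 0.0702]
tcp_rot: [0.674, 0.739, -0.001, -0.0]
contact_force: [-5.7, -1.3, -0.7]
opening: 0.124
finger_force: 38.9
```

```bash
python3 -m handwheel '[[[0.0,0,0.0005,-0.0108,0],[0.0,0,0.0012,-0.0108,0],[0.0,0,0.0018,-0.0107,0],[0.0,0,0.002,-0.0107,0],[0.0,0,0.0028,-0.0104,0],[0.0,0,0.0031,-0.0105,0],[0.0,0,0.0038,-0.0102,0],[0.0,0,0.0042,-0.01,0],[0.0,0,0.0048,-0.0097,0],[0.0,0,0.0052,-0.0096,0],[0.0,0,0.0058,-0.0092,0],[0.0,0,0.006,-0.009,0]]]' 40
python3 -m handwheel '[[[0.0,0,0.0066,-0.0086,0],[0.0,0,0.007,-0.0083,0],[0.0,0,0.0074,-0.008,0],[0.0,0,0.0078,-0.0075,0],[0.0,0,0.0082,-0.0071,0],[0.0,0,0.0085,-0.0068,0],[0.0,0,0.0088,-0.0063,0],[0.0,0,0.0092,-0.0058,0],[0.0,0,0.0094,-0.0054,0],[0.0,0,0.0097,-0.0049,0],[0.0,0,0.0099,-0.0044,0],[0.0,0,0.0101,-0.0039,0]]]'
```

```text
time: 5.45
eef_pos: [0.4544, -0.2902, 0.1941]
tcp_rot: [0.674, 0.739, -0.002, -0.001]
contact_force: [-6.8, -0.5, 2.9]
opening: 0.125
finger_force: 39.1
time: 6.45
eef_pos: [0.5589, -0.2809, 0.2723]
tcp_rot: [0.674, 0.739, 0.0, 0.003]
contact_force: [-1.7, -1.8, 3.2]
opening: 0.122
finger_force: 41.3
```

```bash
python3 -m handwheel '[[[0.04,0,0,0,0],[0.04,0,0.004,0,0],[0.04,0,0.002,-0.01,0],[0.04,0,0,-0.025,0],[0.04,0,0,-0.025,0],[0.04,0,0,-0.015,0],[0.04,0,-0.02,0,0],[0.04,0,-0.03,0,0],[0.04,0,-0.03,0,0],[0.04,0,-0.03,0,0],[0.04,0,-0.02,0,0],[0.04,0,0,0,0]]]'
python3 - <<'E'
from h import *
s=get_state();c=cam('wrist',s);cv2.imwrite('pics/w3.png',viewer.read_camera('wrist'))
ct=cam('top');cv2.imwrite('pics/t3.png',viewer.read_camera('top'))
for n in ['carrier0_mid','jar','lid_handle']:
    a=pp('wrist',n,5);b=pp('top',n,5);print(n,a,b)
    z=.03 if n=='carrier0_mid' else .008
    for q in a: print(' w',onz(c,*q[:2],z))
    for q in b: print(' t',onz(ct,*q[:2],z))
print(s['eef_pos'],s['time'])
E
python3 -c "
import cv2,numpy as np
cv2.imwrite('pics/m3.png',np.hstack([cv2.imread('pics/w3.png')[:,:,:],cv2.imread('pics/t3.png')[100:300,230:430].repeat(1,0)] if 0 else [cv2.imread('pics/w3.png'),cv2.resize(cv2.imread('pics/t3.png')[100:292,232:376],(288,384))]))"
```

```text
time: 7.45
eef_pos: [0.4315, -0.2915, 0.3435]
tcp_rot: [0.675, 0.738, -0.0, -0.0]
contact_force: [0.0, 0.1, -0.3]
opening: 0.472
finger_force: 0.0
carrier0_mid [(328.0, 147.6, 0.64)] [(321.7, 208.1, 0.59)]
 w [ 0.53952025 -0.28294585  0.03      ]
 t [ 0.53773161 -0.27973699  0.03      ]
jar [(319.9, 183.5, 0.97)] [(344.8, 208.7, 0.45)]
 w [ 0.54099774 -0.34491724  0.008     ]
 t [ 0.53809354 -0.34109211  0.008     ]
lid_handle [] [(318.6, 209.4, 0.37)]
 t [ 0.53792741 -0.27495     0.008     ]
[ 0.43145774 -0.29150113  0.34350785] 7.45
```

View pics/m3.png

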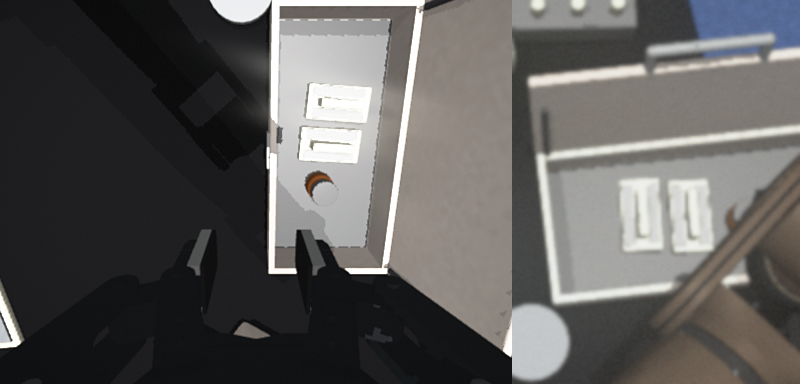

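```bash
python3 -m handwheel '[[[0.03,0,0,0,-7.1],[0.03,0,0,0,-7.1],[0.03,0,0,0,-7.1],[0.03,0,0,0,-7.1],[0.03,0,0,0,-7.1],[0.03,0,0,0,-7.1],[0.03,0,0,0,-7.1],[0.03,0,0,0,-7.1],[0.03,0,0,0,-7.1],[0.03,0,0,0,-7.1],[0.03,0,0,0,-7.1],[0.03,0,0,0,-7.1]]]' 40
cat > look.py <<'E'
from h import *
import sys
s=get_state();c=cam('wrist',s);im=viewer.read_camera('wrist');cv2.imwrite(f'pics/{sys.argv[1]}.png',im)
print(s['eef_pos'],s['time'])
for n,z in [('carrier0_mid',.0295),('jar',.008)]:
    for q in pp('wrist',n,4): print(n,q,np.round(onz(c,*q[:2],z),4))
for m in viewer.outline_of('wrist','carrier0')[:4]:
    k=m['mask'].astype(np.uint8); 
    g=(cv2.cvtColor(im,cv2.COLOR_BGR2GRAY))
    pts=np.argwhere(k)[:,::-1]
    w=np.array([onz(c,u,v,.024)[:2] for u,v in pts[::3]]).astype(np.float32)
    r=cv2.minAreaRect(w*1000);print('mask',round(m['confidence'],2),np.round(r[0],1),np.round(r[1],1),round(r[2],1))
E
python3 look.py w4
python3 - <<'E'
from h import *
togo([0.48,-0.27,0.28],90)
E
```

```text
time: 8.85
eef_pos: [0.4346, -0.2915, 0.3427]
tcp_rot: [-0.007, 1.0, 0.0, -0.0]
contact_force: [-0.1, -0.7, 0.5]
opening: 0.354
finger_force: 0.0
[ 0.43460344 -0.29146206  0.34266182] 8.85
carrier0_mid (262.9, 216.5, 0.83) [ 0.5456 -0.2792  0.0295]
jar (226.2, 206.1, 0.62) [ 0.5367 -0.3395  0.008 ]
shift mm [-45.6  21.3  62.7] spin 0.28595585465663476 q [-0.79 -0.12  1.81  0.    1.45 -2.36] t 9.0 yaw_y 90.3Traceback (most recent call last):
  File "look.py", line 7, in <module>
    for m in viewer.outline_of('wrist','carrier0')[:4]:
             ~~~~~~~~~~~~~~~~~^^^^^^^^^^^^^^^^^^^^
ValueError: it knows: bay, bottle, carriage, carrier0_mid, carrier1_mid, carrier2_mid, carrier3_mid, case_floor, dish, jar, lid, lid_handle, lid_hinge, post, tipbox, vial
```

View pics/w4.png

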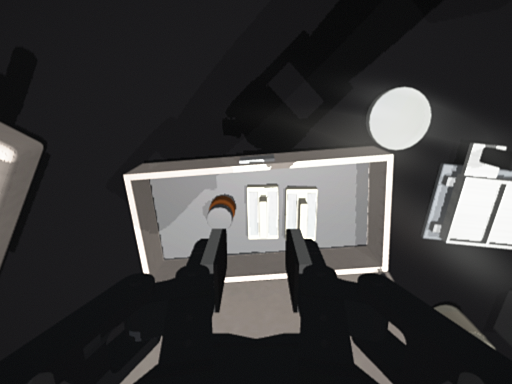

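```bash
sed -i "s/'carrier0')/'carrier0_mid')/" look.py; python3 -m handwheel '[[[0.03,-0.02,0.012,0.02,0],[0.03,-0.02,0.012,0.02,0],[0.03,-0.01,0.008,0.02,0],[0.03,0,0,0.02,0],[0.03,0,0,0,0]]]' 40
python3 look.py w5
python3 - <<'E'
from h import *
togo([0.54,-0.22,0.10],90)
E
```

```text
time: 9.42
eef_pos: [0.4826, -0.2571, 0.2576]
tcp_rot: [-0.003, 1.0, 0.003, -0.004]
contact_force: [0.3, 0.1, -1.3]
opening: 0.35
finger_force: 0.0
[ 0.48263894 -0.2570971   0.25759563] 9.4167
carrier0_mid (235.5, 207.2, 0.71) [ 0.5452 -0.2821  0.0295]
jar (284.7, 205.1, 0.74) [ 0.5497 -0.2168  0.008 ]
jar (189.1, 196.6, 0.63) [ 0.5381 -0.3454  0.008 ]
mask 0.62 [ 540.9 -280.1] [93.  51.5] 2.2
mask 0.51 [ 742.8 -254.4] [443.7 192.4] 90.0
shift mm [-55.5  39.9 164.8] spin 0.3412911890525123 q [-0.68 -0.02  1.85 -0.    1.3  -2.25] t 9.6 yaw_y 90.3
```

View pics/w5.png

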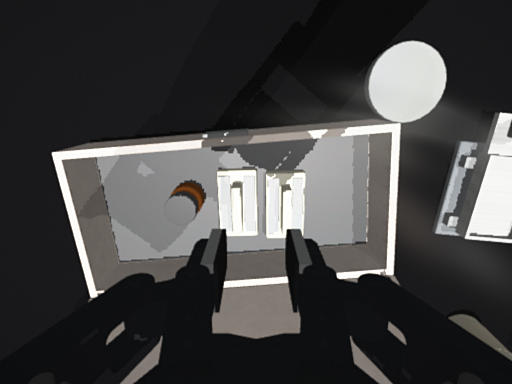

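Run:
```python
from h import *
c5=cam('wrist')
import copy
s=get_state(); s4=dict(s); s4['eef_pos']=np.array([.43460344,-.29146206,.34266182]); q=R.from_quat([-0.007,1,0,0]); s4['tcp_rot']=q.as_quat()
s5=dict(s); s5['eef_pos']=np.array([ 0.48263894,-0.2570971,0.25759563]);s5['tcp_rot']=[-.003,1,.003,-.004]
c4=cam('wrist',s4);c5=cam('wrist',s5)
print('A',tri([(c4,262.9,216.5),(c5,235.5,207.2)]))
print('B',tri([(c4,304,217),(c5,287,213)]),onz(c5,285,205,.024),onz(c5,287,213,.051))
print(onz(c5,284,193,.051),onz(c5,290,234,.051))
im=cv2.imread('pics/w5.png');cv2.imwrite('pics/w5c.png',cv2.resize(im[150:260,200:330],None,fx=5,fy=5,interpolation=cv2.INTER_CUBIC))
```

```text
A (array([ 0.53504883, -0.28025745,  0.05676225]), [np.float64(0.00023416870495940437), np.float64(0.00023416870495954428)])
B (array([ 0.5501841 , -0.2144268 ,  0.02707168]), [np.float64(0.003461394477127644), np.float64(0.003461394477127726)]) [ 0.54375845 -0.21811223  0.024     ] [ 0.54458503 -0.21827898  0.051     ]
[ 0.51919416 -0.22271721  0.051     ] [ 0.57232708 -0.213616    0.051     ]
```

View pics/w5c.png

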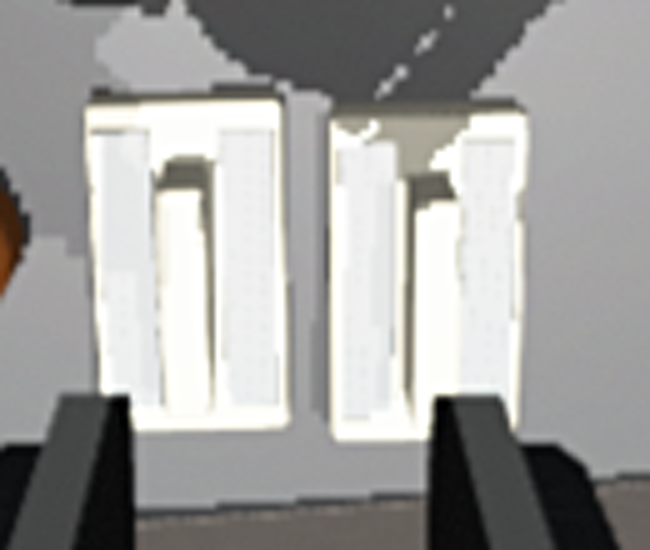

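Run:
```python
from h import *
s=get_state();print(s['eef_pos'])
s['eef_pos']=np.array([ 0.48263894,-0.2570971,0.25759563]);s['tcp_rot']=[-.003,1,.003,-.004]
c=cam('wrist',s)
P=lambda x,y,z=.024: onz(c,200+x/5,150+y/5,z)[:2]
print('B corners',P(330,108),P(527,108),P(333,438),P(516,436))
print('A corners',P(88,98),P(283,98),P(103,430),P(288,427))
print('B rib top',P(414,205,.051),P(460,205,.051)); print('A rib',P(158,190,.051),P(208,190,.051),P(165,415,.051),P(212,415,.051))
togo([0.544,-0.219,0.13],90)
```

```text
[ 0.48440182 -0.25998596  0.2647221 ]
B corners [ 0.4994073 -0.2434506] [ 0.49919287 -0.19384615] [ 0.59005533 -0.24129871] [ 0.5893235  -0.19223807]
A corners [ 0.49709823 -0.3042122 ] [ 0.49688489 -0.25529078] [ 0.58790352 -0.30283328] [ 0.58687981 -0.25338221]
B rib top [ 0.51671229 -0.22422272] [ 0.51666908 -0.21327349]
A rib [ 0.51324179 -0.28502751] [ 0.51319435 -0.27318262] [ 0.57119688 -0.28423947] [ 0.57116105 -0.27261185]
shift mm [-59.6  40.9 134.8] spin 0.3412911890525123 q [-0.68 -0.02  1.85 -0.    1.3  -2.25] t 9.6 yaw_y 90.3
```

```bash
python3 -m handwheel '[[[0.03,-0.02,0.014,0.02,0],[0.03,-0.02,0.014,0.02,0],[0.03,-0.02,0.014,0.02,0],[0.03,0,0,0.025,0],[0.03,0,0,0.025,0],[0.03,0,0,0.025,0],[0.03,0,0,0.02,0],[0.03,0,0,0,0],[0.03,0,0,0,0]]]' 40
python3 look.py w6
python3 - <<'E'
from h import *
togo([0.544,-0.218,0.029],90)
E
```

```text
time: 10.37
eef_pos: [0.5437, -0.2173, 0.1086]
tcp_rot: [-0.003, 1.0, -0.0, 0.0]
contact_force: [1.2, 0.4, 0.4]
opening: 0.351
finger_force: 0.0
[ 0.54372142 -0.21734974  0.10855963] 10.3667
carrier0_mid (174.0, 195.5, 0.55) [ 0.5443 -0.28    0.0295]
jar (102.5, 180.6, 0.83) [ 0.5388 -0.3437  0.008 ]
mask 0.76 [ 541.6 -278.4] [90.2 51.3] 1.6
shift mm [ 1.4  0.2 81.8] spin 0.3986495623473445 q [-0.55  0.22  1.89  0.    1.02 -2.13] t 10.6 yaw_y 90.4
```

View pics/w6.png

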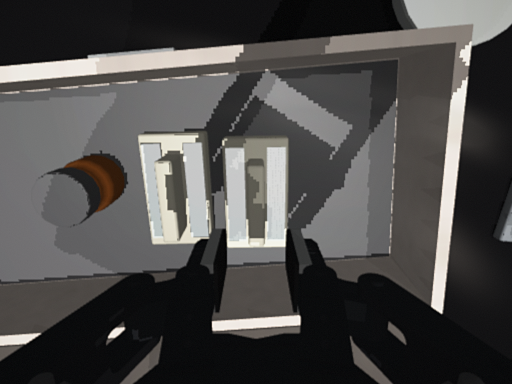

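```bash
python3 -m handwheel '[[[0.03,0.001,0,0.025,0],[0.03,0,0,0.025,0],[0.03,0,0,0.02,0],[0.03,0,0,0.011,0],[0.03,0,0,0,0],[0.0,0,0,0,0],[0.0,0,0,0,0],[0.0,0,0,0,0],[0.0,0,0,0,0],[0.0,0,0,-0.01,0],[0.0,0,0,-0.02,0],[0.0,0,0,-0.02,0]]]' 40
python3 -m handwheel '[[[0.0,0,0,-0.03,0],[0.0,0,0,-0.03,0],[0.0,0,0,0,0],[0.0,0,0,0,0]]]' 40
python3 - <<'E'
from h import *
ct=cam('top');cs=cam('scene')
im=viewer.read_camera('top');cv2.imwrite('pics/t7.png',im)
im2=viewer.read_camera('scene');cv2.imwrite('pics/s7.png',im2)
cv2.imwrite('pics/m7.png',np.vstack([cv2.resize(im[165:275,80:230],None,fx=4,fy=4,interpolation=2)[:440], ]) )
cv2.imwrite('pics/s7c.png',cv2.resize(im2[180:330,260:430],None,fx=4,fy=4,interpolation=2))
for n in ['post','bay0']:
    print(n,pp('top',n,5),pp('scene',n,5))
togo([0.5,-0.2,.2],90)
E
```

```text
time: 11.57
eef_pos: [0.5419, -0.2164, 0.0774]
tcp_rot: [-0.004, 1.0, 0.001, -0.001]
contact_force: [0.8, 0.5, 0.5]
opening: 0.132
finger_force: 42.8
time: 11.9
eef_pos: [0.5441, -0.2177, 0.1406]
tcp_rot: [-0.004, 1.0, -0.002, 0.003]
contact_force: [-1.9, 0.4, -1.7]
opening: 0.133
finger_force: 42.9
post [(185.2, 250.7, 0.86), (160.2, 214.3, 0.52)] [(336.1, 200.3, 0.68), (242.1, 305.9, 0.5)]
bay0 [(188.1, 214.9, 0.98), (161.7, 214.7, 0.97), (111.6, 207.1, 0.89), (137.3, 211.8, 0.82)] [(352.5, 264.6, 0.82), (330.4, 245.7, 0.77), (310.0, 224.3, 0.71), (375.6, 288.0, 0.66)]
shift mm [ 41.7  16.6 -64.7] spin 0.42044915988162757 q [-0.55  0.19  1.88  0.    1.08 -2.13] t 12.2 yaw_y 90.4
```

View pics/m7.png

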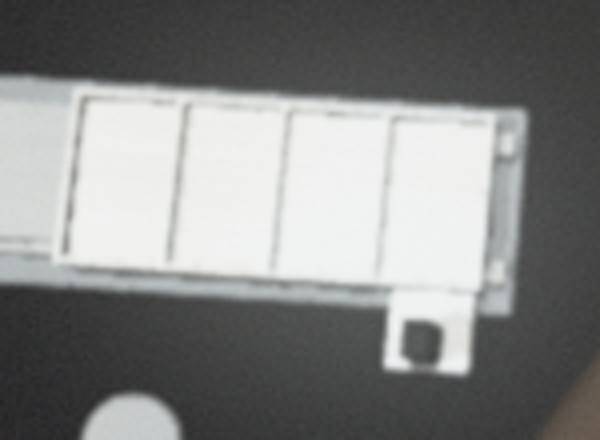

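View pics/s7c.png

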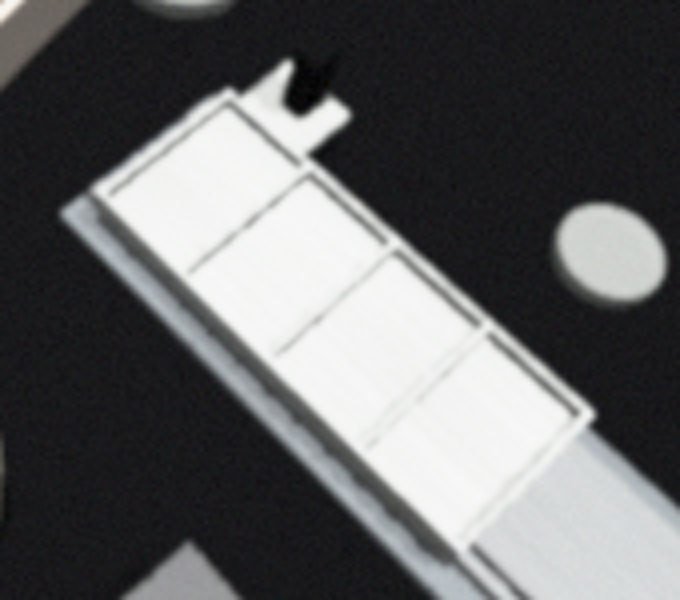

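Run:
```python
from h import *
ct=cam('top');cs=cam('scene')
T=[(98.75,186),(203.5,193),(201,238),(94.5,230.75)];S=[(375.5,317),(283.75,227),(318,202.5),(408.75,283.25)]
X=[]
for a,b in zip(T,S):
    x,e=tri([(ct,*a),(cs,*b)]);X.append(x);print(np.round(x,4),round(e[0],4),np.round(onz(ct,*a,.044),4),np.round(onz(cs,*b,.044),4))
for n,P in [('tri',X),('top',[onz(ct,*a,.044) for a in T]),('scene',[onz(cs,*b,.044) for b in S])]:
    P=np.array(P)[:,:2]; TL,TR,BR,BL=P
    print(n,'len',np.linalg.norm(TL-TR),np.linalg.norm(BL-BR),'wid',np.linalg.norm(TL-BL),np.linalg.norm(TR-BR),'yaw',np.degrees(np.arctan2(*(((TL-TR)+(BL-BR))[::-1]))),'ctr',P.mean(0))
print('bays top',[np.round(onz(ct,*q,.034)[:2],4) for q in [(188.1,214.9),(161.7,214.7),(137.3,211.8),(111.6,207.1)]])
print('bays sc',[np.round(onz(cs,*q,.034)[:2],4) for q in [(310,224.3),(330.4,245.7),(352.5,264.6),(375.6,288)]])
```

```text
[0.6033 0.2695 0.0469] 0.0007 [0.6042 0.2697 0.044 ] [0.6018 0.2703 0.044 ]
[0.58   0.0114 0.0453] 0.0001 [0.5803 0.0114 0.044 ] [0.5793 0.0111 0.044 ]
[0.4695 0.0205 0.0362] 0.002 [0.4697 0.018  0.044 ] [0.4732 0.0246 0.044 ]
[0.4939 0.2797 0.0376] 0.0015 [0.4936 0.2762 0.044 ] [0.4969 0.2807 0.044 ]
tri len 0.2592076370273482 0.2603145737522478 wid 0.10990991837041082 0.11089366478172225 yaw 84.72341180434425 ctr [0.53666783 0.14528632]
top len 0.2594630839512502 0.25923544040355845 wid 0.1107568217926201 0.11079554200383498 yaw 84.71272075198571 ctr [0.53694516 0.14383279]
scene len 0.260233968640249 0.2572032906482371 wid 0.10540568430086189 0.1070192234376915 yaw 84.88620969262405 ctr [0.53777669 0.14667367]
bays top [array([0.5283, 0.0505]), array([0.5304, 0.1155]), array([0.539 , 0.1756]), array([0.5523, 0.2393])]
bays sc [array([0.5269, 0.0462]), array([0.5371, 0.1131]), array([0.5393, 0.1742]), array([0.548 , 0.2382])]
```

```bash
python3 -m handwheel '[[[0.0,0.001,0.01,-0.01,0],[0.0,0.001,0.02,-0.01,2.8],[0.0,0.001,0.027,0,2.9],[0.0,0.001,0.029,0,0],[0.0,0.001,0.029,0,0],[0.0,0.001,0.029,0,0],[0.0,0.001,0.029,0,0],[0.0,0.001,0.029,0,0],[0.0,0.001,0.029,0,0],[0.0,0.001,0.029,0,0],[0.0,0,0.027,0,0],[0.0,0,0.02,0,0]]]' 60
python3 -m handwheel '[[[0.0,0,0,0,0],[0.0,0,0,0,0],[0.0,0,0,0,0]]]' 60
python3 - <<'E'
from h import *
togo([0.5341,0.1126,.055],84.75)
s=get_state();c=cam('wrist',s);cv2.imwrite('pics/w8.png',viewer.read_camera('wrist'));print(s['eef_pos'],s['tcp_rot'])
for n in ['carrier0_mid','bay0']: print(n,pp('wrist',n,5))
print('exp bays',[np.round(proj(c,(x,y,.034)),1) for x,y in [(.5282,.0489),(.5341,.1126),(.5399,.1764),(.5458,.2401)]])
E
```

```text
time: 13.2
eef_pos: [0.5559, 0.0926, 0.1572]
tcp_rot: [0.045, 0.999, 0.0, -0.0]
contact_force: [-0.2, 0.2, -1.4]
opening: 0.124
finger_force: 64.3
time: 13.45
eef_pos: [0.5562, 0.0898, 0.157]
tcp_rot: [0.046, 0.999, -0.0, -0.0]
contact_force: [-0.2, 0.9, -1.3]
opening: 0.132
finger_force: 64.3
shift mm [ 24.1  20.8 102. ] spin -0.001216773496253154 q [-0.02  0.12  1.92 -0.    1.11 -1.5 ] t 13.4 yaw_y 84.7
[0.55619994 0.0897553  0.15696529] [ 4.58095098e-02  9.98950155e-01 -1.63987679e-04 -2.23061183e-04]
carrier0_mid []
bay0 [(353.1, 151.6, 0.95), (424.0, 154.9, 0.76), (282.2, 151.7, 0.68)]
exp bays [array([206.9, 153.4]), array([280.2, 153.5]), array([353.7, 153.4]), array([427.1, 153.4])]
```

View pics/w8.png

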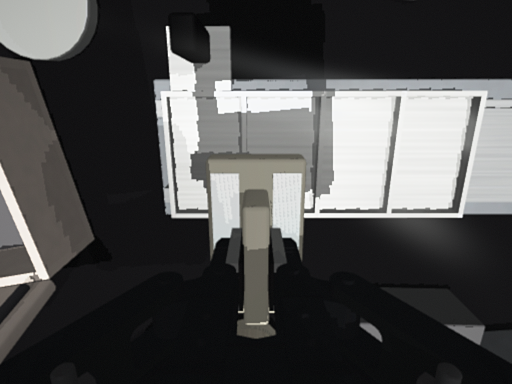

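Run:
```python
from h import *
s=get_state()
s['eef_pos']=np.zeros(3);s['tcp_rot']=[0,0,0,1];c=cam('wrist',s)
for dz in (.003,.005): print([np.round(onz(c,u,v,dz),4) for u,v in [(209,158),(304,158)]])
togo([0.5341,0.1126,.055],84.75)
```

```text
[array([ 0.0434, -0.0229,  0.003 ]), array([0.0433, 0.0226, 0.003 ])]
[array([ 0.043 , -0.0232,  0.005 ]), array([0.043, 0.023, 0.005])]
shift mm [ 24.4  21.6 102. ] spin -0.10271605043278953 q [-0.02  0.12  1.92 -0.    1.11 -1.5 ] t 13.6 yaw_y 84.6
```

Run:
```python
from h import *
s=get_state();print(s['finger_force'],s['opening'])
s['eef_pos']=np.zeros(3);s['tcp_rot']=[0,0,0,1];c=cam('wrist',s)
for dz in (.014,.0176): print([np.round(onz(c,u,v,dz),4) for u,v in [(209,157),(304,157)]])
for dz in (-.018,-.013,-.009): print([np.round(onz(c,u,v,dz),4) for u,v in [(243.5,191),(270,191)]])
im=cv2.imread('pics/w8.png')[140:290,180:330];cv2.imwrite('pics/w8c.png',cv2.resize(im,None,fx=4,fy=4,interpolation=2))
m=viewer.outline_of('wrist','carrier0_mid');print([(q['confidence'],q['extent']) for q in m])
```

```text
64.28112745285034 0.12447043792896421
[array([ 0.0417, -0.0246,  0.014 ]), array([0.0417, 0.0244, 0.014 ])]
[array([ 0.0411, -0.0251,  0.0176]), array([0.041 , 0.0249, 0.0176])]
[array([ 0.0333, -0.0057, -0.018 ]), array([ 0.0333,  0.0055, -0.018 ])]
[array([ 0.0317, -0.0059, -0.013 ]), array([ 0.0317,  0.0058, -0.013 ])]
[array([ 0.0305, -0.006 , -0.009 ]), array([ 0.0305,  0.006 , -0.009 ])]
[]
```

View pics/w8c.png

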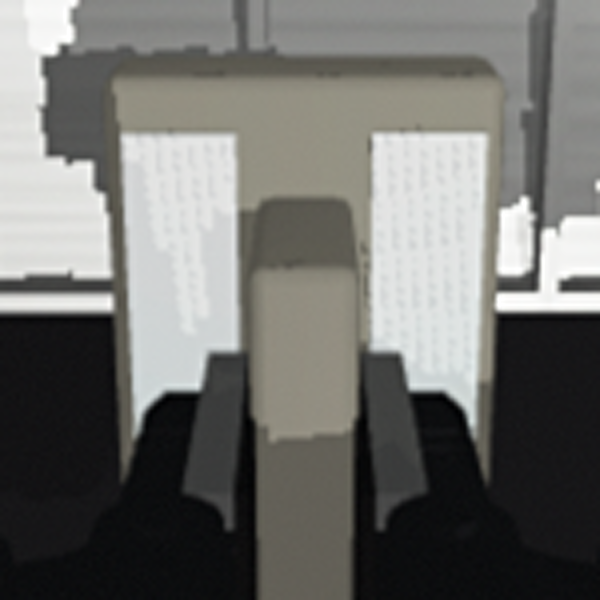

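```bash
python3 -m handwheel '[[[0.0,0.014,0.011,0,0],[0.0,0.013,0.0105,0,0],[0.0,0,0,0.02,0],[0.0,0,0,0.025,0],[0.0,0,0,0.02,0],[0.0,0,0,0.01,0],[0.0,0,0,0,0],[0.0,0,0,0,0]]]' 60
python3 - <<'E'
from h import *
s=get_state();print(s['contact_force'],s['eef_pos']);c=cam('wrist',s);cv2.imwrite('pics/w9.png',viewer.read_camera('wrist'))
print('exp bays',[np.round(proj(c,(x,y,.034)),1) for x,y in [(.5282,.0489),(.5341,.1126),(.5399,.1764),(.5458,.2401)]],pp('wrist','bay0',4))
togo([0.5316,0.1126,.062],84.75)
E
```

```text
time: 14.32
eef_pos: [0.5314, 0.1137, 0.0819]
tcp_rot: [0.046, 0.999, 0.0, -0.0]
contact_force: [-0.4, -0.4, -1.0]
opening: 0.128
finger_force: 64.3
[-0.43851964 -0.4230941  -1.00059971] [0.53138421 0.11366841 0.08193752]
exp bays [array([158.8, 213.8]), array([255.3, 213.8]), array([352. , 213.6]), array([448.6, 213.6])] [(352.4, 217.7, 0.84), (444.7, 218.1, 0.7), (162.6, 217.3, 0.55)]
shift mm [ 1.1 -1.2 21.5] spin -0.03305571869982771 q [ 0.02  0.17  2.01  0.    0.96 -1.45] t 14.4 yaw_y 84.7
```

View pics/w9.png

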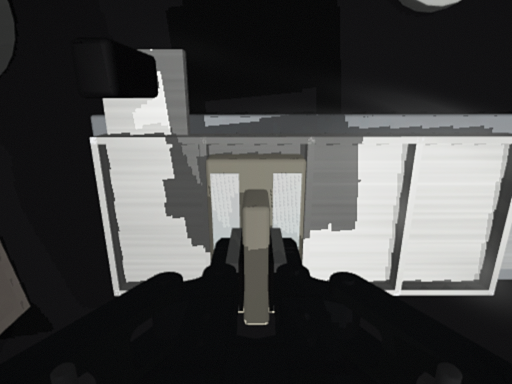

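```bash
python3 -m handwheel '[[[0.0,0.001,-0.0005,0.008,0],[0.0,0,0,0.005,0],[0.0,0,0,0.002,0],[0.0,0,0,0,0]]]' 60
python3 -m handwheel '[[[0.0,0,0,0.003,0],[0.0,0,0,0,0]]]' 60
python3 -m handwheel '[[[0.0,0,0,0.003,0],[0.0,0,0,0,0]]]' 60
```

```text
time: 14.75
eef_pos: [0.5299, 0.1132, 0.0662]
tcp_rot: [0.046, 0.999, -0.0, -0.001]
contact_force: [0.2, -0.0, -1.5]
opening: 0.122
finger_force: 64.3
time: 14.92
eef_pos: [0.5304, 0.1132, 0.0635]
tcp_rot: [0.046, 0.999, -0.0, -0.0]
contact_force: [-0.2, -0.6, -2.2]
opening: 0.129
finger_force: 64.3
time: 15.08
eef_pos: [0.5303, 0.1133, 0.0605]
tcp_rot: [0.046, 0.999, -0.0, -0.0]
contact_force: [-0.9, -0.3, -2.1]
opening: 0.127
finger_force: 64.3
```

```bash
python3 -m handwheel '[[[0.0,0,0,0.002,0],[0.0,0,0,0,0]]]' 60 | grep -E 'eef|force'
python3 -m handwheel '[[[0.0,0,0,0.002,0],[0.0,0,0,0,0]]]' 60| grep -E 'eef|force'
```

```text
eef_pos: [0.5304, 0.1133, 0.0586]
contact_force: [-0.4, -0.5, -0.8]
finger_force: 64.3
eef_pos: [0.5304, 0.1132, 0.0566]
contact_force: [-1.4, 0.8, -2.6]
finger_force: 64.3
```

```bash
python3 -m handwheel '[[[0.0,0,0,0.0015,0],[0.0,0,0,0,0]]]' 60 | grep -E 'eef|force'
python3 -m handwheel '[[[0.0,0,0,0.0015,0],[0.0,0,0,0,0]]]' 60| grep -E 'eef|force'
```

```text
eef_pos: [0.5304, 0.1132, 0.0552]
contact_force: [-0.3, 0.1, -1.5]
finger_force: 64.3
eef_pos: [0.5308, 0.1133, 0.0547]
contact_force: [-2.1, 0.6, 2.6]
finger_force: 64.9
```

```bash
python3 -m handwheel '[[[0.03,0,0,0,0],[0.03,0,0,0,0],[0.03,0,0,0,0],[0.03,0,0,-0.015,0],[0.03,0,0,-0.025,0],[0.03,0,0,-0.03,0],[0.03,0,0,-0.03,0],[0.03,0.02,0,-0.02,0],[0.03,0.02,0,-0.02,0],[0.03,0,0,0,0],[0.03,0,0,0,0],[0.03,0,0,0,0]]]' 60
python3 look.py w10
python3 - <<'E'
from h import *
s=get_state();c=cam('wrist',s)
for n,z in [('bay0',.034),('post',.0565)]:
  for q in pp('wrist',n,5): print(n,q,np.round(onz(c,*q[:2],z),4))
ct=cam('top');viewer.read_camera('top')
for q in pp('top','carrier0_mid',5): print(q,np.round(onz(ct,*q[:2],.0295),4),np.round(onz(ct,*q[:2],.0555),4))
for m in viewer.outline_of('wrist','carrier0_mid'):
    pts=np.argwhere(m['mask'])[:,::-1];w=np.array([onz(c,u,v,.05)[:2] for u,v in pts[::3]]).astype(np.float32)*1000
    r=cv2.minAreaRect(w);print('bay mask',m['confidence'],r)
togo([0.5422,-.279,.15],91.5)
E
```

```text
time: 16.75
eef_pos: [0.4907, 0.1168, 0.1933]
tcp_rot: [0.046, 0.999, -0.0, -0.0]
contact_force: [-0.3, -0.2, -0.0]
opening: 0.352
finger_force: 0.0
[0.49068803 0.11684958 0.19330076] 16.75
bay0 (194.0, 212.2, 0.96) [0.5282 0.0477 0.034 ]
bay0 (320.0, 210.5, 0.81) [0.5385 0.179  0.034 ]
bay0 (377.2, 212.3, 0.65) [0.546  0.2385 0.034 ]
post (178.9, 129.2, 0.85) [0.4403 0.0517 0.0565]
(319.5, 205.8, 0.94) [ 0.5437 -0.2746  0.0295] [ 0.5397 -0.271   0.0555]
shift mm [ -87.7 -389.4   43.4] spin -6.784871386839427 q [ 0.03 -0.06  2.02  0.    1.18 -1.45] t 17.2 yaw_y 84.7
```

```bash
python3 -m handwheel '[[[0.03,-0.002,-0.02,0,-2],[0.03,-0.002,-0.032,0,-2],[0.03,-0.002,-0.033,0,-2],[0.03,-0.002,-0.033,0,0],[0.03,-0.002,-0.033,0,0],[0.03,-0.002,-0.033,0,0],[0.03,-0.002,-0.033,0,0],[0.03,-0.002,-0.033,0,0],[0.03,-0.002,-0.033,0,0],[0.03,-0.002,-0.033,0,0],[0.03,-0.002,-0.033,0,0],[0.03,-0.002,-0.03,0,0]]]' 40
python3 -m handwheel '[[[0.03,0,-0.01,0,0],[0.03,0,0,0,0],[0.03,0,0,0,0]]]' 40|head -2
python3 look.py w11
python3 - <<'E'
from h import *
togo([0.5422,-.279,.12],91.5)
E
```

```text
time: 18.2
eef_pos: [0.5139, -0.2641, 0.1938]
tcp_rot: [-0.006, 1.0, -0.0, 0.0]
contact_force: [-0.3, 0.1, 0.7]
opening: 0.352
finger_force: 0.0
time: 18.45
eef_pos: [0.5139, -0.2717, 0.1935]
[ 0.51391599 -0.27166622  0.19352456] 18.45
carrier0_mid (243.7, 197.3, 0.58) [ 0.5437 -0.2845  0.0295]
jar (192.4, 185.7, 0.81) [ 0.5378 -0.3423  0.008 ]
mask 0.69 [ 540.8 -280.2] [91.1 49.4] 1.9
mask 0.55 [ 626.8 -251.7] [364.5 508.3] 3.8
shift mm [-27.9  -9.   73.9] spin -0.6731309666556484 q [-0.66  0.11  1.85  0.    1.18 -2.24] t 18.6 yaw_y 90.8
```

```bash
python3 -m handwheel '[[[0.03,-0.0145,-0.005,0,-0.9],[0.03,-0.013,-0.0043,0,0],[0.03,0,0,0.025,0],[0.03,0,0,0.025,0],[0.03,0,0,0.025,0],[0.03,0,0,0,0],[0.03,0,0,0,0],[0.03,0,0,0,0]]]' 40
python3 look.py w12
python3 - <<'E'
from h import *
togo([0.5415,-.280,.03],91.5)
c=cam('wrist');print(proj(c,(.5415,-.28,.0295)),proj(c,(.5415,-.28,.051)))
E
```

```text
time: 19.32
eef_pos: [0.5427, -0.2806, 0.1205]
tcp_rot: [-0.015, 1.0, -0.001, 0.001]
contact_force: [-1.0, -0.8, 0.7]
opening: 0.351
finger_force: 0.0
[ 0.54265419 -0.28060525  0.12049859] 19.3167
carrier0_mid (255.2, 191.1, 0.79) [ 0.5432 -0.2818  0.0295]
jar (184.8, 177.4, 0.77) [ 0.5393 -0.3424  0.008 ]
mask 0.67 [ 541.1 -280.3] [89.3 49.7] 1.7
shift mm [ 1.5  1.6 91.1] spin 0.13080859484161067 q [-0.64  0.26  1.82  0.    1.06 -2.24] t 19.5 yaw_y 91.6
(np.float64(258.6670815855704), np.float64(188.58524386759163)) (np.float64(258.85265958936617), np.float64(197.1462383922002))
```

```bash
python3 -m handwheel '[[[0.03,0.001,0.0005,0.025,0],[0.03,0,0,0.025,0],[0.03,0,0,0.025,0],[0.03,0,0,0.012,0],[0.03,0,0,0.004,0],[0.0,0,0,0,0],[0.0,0,0,0,0],[0.0,0,0,0,0],[0.0,0,0,0,0],[0.0,0,0,0,0]]]' 60
python3 -m handwheel '[[[0.0,0,0,-0.01,0],[0.0,0,0,-0.02,0],[0.0,0,0,-0.025,0],[0.0,0,0,-0.025,0],[0.0,0,0,-0.025,0],[0.0,0,0,-0.025,0],[0.0,0,0,0,0],[0.0,0,0,0,0]]]' 60
python3 - <<'E'
from h import *
togo([.5399-.0005,.1764,.16],84.75)
E
```

```text
time: 20.35
eef_pos: [0.5414, -0.2807, 0.0291]
tcp_rot: [-0.014, 1.0, -0.001, 0.001]
contact_force: [-0.3, -0.2, -1.6]
opening: 0.127
finger_force: 60.2
time: 21.02
eef_pos: [0.5419, -0.2811, 0.1609]
tcp_rot: [-0.014, 1.0, -0.002, 0.002]
contact_force: [0.2, -0.1, -1.8]
opening: 0.123
finger_force: 60.3
shift mm [-10.5 457.4  -0.6] spin 6.877663625286658 q [-0.64  0.21  1.8  -0.    1.12 -2.24] t 21.0 yaw_y 91.6
```

```bash
python3 -m handwheel '[[[0.0,0,0.01,0,3.4],[0.0,0,0.02,0,3.5],[0.0,0.002,0.027,0,0],[0.0,0.003,0.029,0,0],[0.0,0.003,0.029,0,0],[0.0,0.003,0.029,0,0],[0.0,0.003,0.029,0,0],[0.0,0.003,0.029,0,0],[0.0,0.003,0.029,0,0],[0.0,0.003,0.029,0,0],[0.0,0.003,0.029,0,0],[0.0,0.003,0.027,0,0]]]' 60
python3 -m handwheel '[[[0.0,0.003,0.029,0,0],[0.0,0.003,0.029,0,0],[0.0,0.003,0.029,0,0],[0.0,0.002,0.025,0,0],[0.0,0.001,0.015,0,0],[0.0,0,0,0,0],[0.0,0,0,0,0],[0.0,0,0,0,0]]]' 60
python3 - <<'E'
from h import *
s=get_state();c=cam('wrist',s);cv2.imwrite('pics/w13.png',viewer.read_camera('wrist'))
togo([.5399-.0005,.1764,.075],84.75)
for n,z in [('bay0',.034),('carrier0_mid',.0555)]:
  for q in pp('wrist',n,5): print(n,q,np.round(onz(c,*q[:2],z),4))
E
```

```text
time: 22.02
eef_pos: [0.5369, 0.0389, 0.1559]
tcp_rot: [0.046, 0.999, 0.0, -0.002]
contact_force: [0.2, 0.1, -1.6]
opening: 0.125
finger_force: 60.3
time: 22.68
eef_pos: [0.5375, 0.1641, 0.1566]
tcp_rot: [0.046, 0.999, -0.0, -0.001]
contact_force: [-0.1, 0.8, -0.5]
opening: 0.125
finger_force: 60.4
shift mm [-0.6 12.7 82. ] spin -0.07511604235384084 q [ 0.12  0.11  1.92 -0.    1.11 -1.36] t 22.7 yaw_y 84.7
bay0 (128.6, 183.7, 0.63) [0.5299 0.0495 0.034 ]
bay0 (341.6, 185.9, 0.63) [0.5496 0.2397 0.034 ]
carrier0_mid (256.7, 248.4, 0.72) [0.5933 0.1591 0.0555]
carrier0_mid (127.4, 184.1, 0.27) [0.525  0.0583 0.0555]
```

```bash
python3 -m handwheel '[[[0.0,0,0.0126,0,0],[0.0,0,0,0.025,0],[0.0,0,0,0.025,0],[0.0,0,0,0.02,0],[0.0,0,0,0.012,0],[0.0,0,0,0,0],[0.0,0,0,0,0]]]' 60
python3 - <<'E'
from h import *
s=get_state();c=cam('wrist',s);cv2.imwrite('pics/w14.png',viewer.read_camera('wrist'))
togo([.5399-.0005,.1764,.056],84.75)
for n,z in [('bay0',.034),('carrier0_mid',.0555)]:
  for q in pp('wrist',n,5): print(n,q,np.round(onz(c,*q[:2],z),4))
E
python3 -m handwheel '[[[0.0,0,0,0.008,0],[0.0,0,0,0.006,0],[0.0,0,0,0.002,0],[0.0,0,0,0,0],[0.0,0,0,0,0]]]' 60
```

```text
time: 23.42
eef_pos: [0.5394, 0.1774, 0.0757]
tcp_rot: [0.046, 0.999, -0.0, -0.0]
contact_force: [0.2, 0.2, -0.3]
opening: 0.127
finger_force: 60.4
shift mm [ 0.9 -1.1 20.9] spin -0.03858084269043616 q [ 0.14  0.23  1.95  0.    0.96 -1.34] t 23.5 yaw_y 84.7
bay0 (354.5, 217.6, 0.97) [0.5483 0.2398 0.034 ]
bay0 (56.0, 216.4, 0.89) [0.5297 0.0487 0.034 ]
carrier0_mid (254.6, 246.7, 0.6) [0.5519 0.175  0.0555]
carrier0_mid (55.6, 218.1, 0.54) [0.5235 0.064  0.0555]
carrier0_mid (355.7, 216.3, 0.49) [0.5382 0.2339 0.0555]
time: 23.98
eef_pos: [0.5392, 0.1772, 0.0596]
tcp_rot: [0.046, 0.999, -0.0, -0.0]
contact_force: [0.7, -0.3, -0.6]
opening: 0.129
finger_force: 60.4
```

```bash
python3 -m handwheel '[[[0.0,0,0,0.002,0],[0.0,0,0,0,0]]]' 60 | grep -E 'eef|force'
python3 -m handwheel '[[[0.0,0,0,0.002,0],[0.0,0,0,0,0]]]' 60| grep -E 'eef|force'
python3 -m handwheel '[[[0.0,0,0,0.0015,0],[0.0,0,0,0,0]]]' 60| grep -E 'eef|force'
```

```text
eef_pos: [0.5394, 0.1772, 0.0578]
contact_force: [0.9, 0.7, -0.2]
finger_force: 60.4
eef_pos: [0.5393, 0.1772, 0.0556]
contact_force: [-0.2, 0.1, -1.0]
finger_force: 60.4
eef_pos: [0.5397, 0.1773, 0.0549]
contact_force: [-2.8, 0.1, 1.4]
finger_force: 60.8
```

```bash
python3 -m handwheel '[[[0.03,0,0,0,0],[0.03,0,0,0,0],[0.03,0,0,0,0],[0.03,0,0,-0.015,0],[0.03,0,0,-0.025,0],[0.03,0,0,-0.03,0],[0.03,0,0,-0.03,0],[0.03,0.025,0,-0.03,0],[0.03,0.03,-0.02,-0.03,0],[0.03,0.03,-0.02,-0.02,0],[0.03,0,0,0,0],[0.03,0,0,0,0]]]' 60
cat > chk.py <<'E'
from h import *
import sys
viewer.read_camera('scene');viewer.read_camera('top')
s=get_state();c=cam('wrist',s);im=viewer.read_camera('wrist');cv2.imwrite(f'pics/{sys.argv[1]}.png',im)
C={'wrist':c,'scene':cam('scene'),'top':cam('top')}
print(s['eef_pos'],s['time'])
for k in C:
  for q in pp(k,'carrier0_mid',5): print(k,'carrier',q,np.round(onz(C[k],*q[:2],.0555),4))
  for m in viewer.outline_of(k,'carrier0_mid')[:5]:
    pts=np.argwhere(m['mask'])[:,::-1]
    w=np.array([onz(C[k],u,v,.05)[:2] for u,v in pts]).astype(np.float32)*1000
    r=cv2.minAreaRect(w);print(k,'mask',round(m['confidence'],2),np.round(r[0],1),np.round(r[1],1),round(r[2],1))
  for q in pp(k,'bay0',5): print(k,'bay',q,np.round(onz(C[k],*q[:2],.034),4))
  for q in pp(k,'post',3): print(k,'post',q,np.round(onz(C[k],*q[:2],.0565),4))
E
python3 chk.py w15
```

```text
time: 25.48
eef_pos: [0.4547, 0.147, 0.2334]
tcp_rot: [0.046, 0.999, 0.0, 0.003]
contact_force: [0.6, 0.2, -0.5]
opening: 0.352
finger_force: 0.0
[0.45474787 0.14718709 0.23062439] 25.5833
wrist carrier (286.3, 242.7, 0.91) [0.5455 0.1731 0.0555]
wrist mask 0.75 [542.5 171.2] [48.6 93.7] 85.1
wrist mask 0.73 [516.9 230. ] [423.3 158.6] 85.0
wrist bay (179.5, 231.5, 0.64) [0.5298 0.0475 0.034 ]
wrist bay (339.3, 231.4, 0.59) [0.5474 0.2389 0.034 ]
wrist post (165.4, 165.7, 0.81) [0.444  0.052  0.0565]
wrist post (153.5, 359.7, 0.41) [ 0.6953 -0.0084  0.0565]
scene carrier (349.9, 260.6, 0.61) [0.5467 0.1669 0.0555]
scene mask 0.69 [547.6 172.3] [50.7 90.5] 86.3
scene bay (310.4, 227.0, 0.9) [0.5318 0.0514 0.034 ]
scene bay (352.4, 266.9, 0.83) [0.5437 0.1771 0.034 ]
scene bay (329.4, 245.4, 0.76) [0.5381 0.111  0.034 ]
scene bay (243.6, 304.1, 0.69) [0.7625 0.0685 0.034 ]
scene bay (377.4, 290.8, 0.64) [0.5504 0.2441 0.034 ]
scene post (338.1, 200.8, 0.6) [0.4441 0.0588 0.0565]
scene post (348.9, 261.7, 0.32) [0.5507 0.167  0.0565]
top carrier (139.3, 208.4, 0.85) [0.544  0.166  0.0555]
top mask 0.72 [545.  169.6] [53.9 91.1] 88.6
top bay (138.7, 211.6, 0.91) [0.5394 0.1722 0.034 ]
top bay (161.1, 214.7, 0.72) [0.5304 0.117  0.034 ]
top bay (113.2, 209.8, 0.69) [0.5455 0.2351 0.034 ]
top bay (188.6, 215.2, 0.56) [0.5275 0.0493 0.034 ]
top post (182.8, 252.5, 0.58) [0.4351 0.0602 0.0565]
```

```bash
cat > chk2.py <<'E'
from h import *
import sys
s=get_state();C={'wrist':cam('wrist',s),'scene':cam('scene'),'top':cam('top')}
for k in C:
  viewer.read_camera(k)
  for n in ['carrier0_mid','carrier1_mid','carrier2_mid','carrier3_mid']:
    for q in pp(k,n,3): print(k,n,q,np.round(onz(C[k],*q[:2],.0555),4))
  for n in sys.argv[1:]:
   for m in viewer.outline_of(k,n)[:5]:
    pts=np.argwhere(m['mask'])[:,::-1]
    w=np.array([onz(C[k],u,v,.05)[:2] for u,v in pts]).astype(np.float32)*1000
    r=cv2.minAreaRect(w);print(k,n,'mask',round(m['confidence'],2),np.round(r[0],1),np.round(r[1],1),round(r[2],1))
E
python3 chk2.py carrier1_mid
```

```text
wrist carrier0_mid (284.9, 245.9, 0.77) [0.5495 0.1713 0.0555]
wrist carrier0_mid (167.0, 163.9, 0.66) [0.4425 0.0536 0.0555]
wrist carrier1_mid (231.6, 233.1, 0.57) [0.528  0.1124 0.0555]
wrist carrier2_mid (169.0, 164.8, 0.63) [0.4437 0.0555 0.0555]
wrist carrier1_mid mask 0.95 [530.1 113.2] [49.2 94.6] 86.6
scene carrier0_mid (348.4, 263.5, 0.65) [0.5542 0.1685 0.0555]
scene carrier1_mid (332.7, 239.7, 0.95) [0.5331 0.1115 0.0555]
scene carrier1_mid (214.9, 158.2, 0.73) [ 0.5596 -0.2445  0.0555]
scene carrier3_mid (188.3, 162.6, 0.71) [ 0.6166 -0.2817  0.0555]
scene carrier1_mid mask 0.7 [533.2 114.9] [54.3 99.5] 84.9
scene carrier1_mid mask 0.6 [ 550.6 -411.1] [221.2 672.1] 4.9
scene carrier1_mid mask 0.25 [518.1 245.9] [453.2 186.3] 84.3
scene carrier1_mid mask 0.17 [ 591.2 -422.6] [108.1 643.4] 3.4
top carrier0_mid (159.1, 211.5, 0.61) [0.5352 0.118  0.0555]
top carrier1_mid (159.8, 210.6, 0.93) [0.5374 0.1163 0.0555]
top carrier2_mid (346.7, 209.1, 0.72) [ 0.53   -0.3365  0.0555]
top carrier2_mid (184.7, 251.3, 0.46) [0.4379 0.0559 0.0555]
top carrier1_mid mask 0.67 [531.5 112. ] [53.9 90.5] 83.8
```

Run:
```python
from h import *
im=viewer.read_camera('top');g=cv2.cvtColor(im,cv2.COLOR_BGR2GRAY)
ct=cam('top')
# case interior sampled on grid in case frame, x across, y along
o=np.array([.543,-.281]);a=np.radians(5.6);ex=np.array([np.cos(a),np.sin(a)]);ey=np.array([-np.sin(a),np.cos(a)])
for x in np.arange(-.07,.071,.02):
    print(' '.join('%3d'%g[int(round(v)),int(round(u))] for u,v in [proj(ct,(*(o+ex*x+ey*y),.03)) for y in np.arange(-.17,.171,.015)]))
```

```text
110 155 156 156 157 159 157 160 161 161 161 162 163 164 166 166 165 166 166 167 169 170 149
128 152 156 156 157 158 158 161 160 163 163 161 165 164 163 163 165 168 165 165 168 168 150
110 154 153 154 154 160 153  98  88 161 159 163 163 165 165 166 165 166 167 166 168 167 150
131 153 157 157 158 156 154 161 133 155 161 164 163 164 161 165 166 167 167 166 167 165 149
111 153 154 154 157 159 158 155 161 161 160 162 162 164 164 162 165 166 166 167 164 166 149
114 154 154 156 158 156 157 159 160 158 160 163 161 163 162 161 165 164 163 164 165 161 148
122 151 155 152 156 155 157 156 156 157 159 159 159 158 160 164 162 163 161 164 164 163 146
101 107 108 106 106 111 109 131 115 112 134 115 136 137 117 136 138 155 135 139 155 137 135
```

```bash
python3 -m handwheel '[[[0.05,0.004,-0.024,0.01,0],[0.05,0.004,-0.024,0.01,0],[0.05,0.004,-0.024,0.01,0],[0.05,0,-0.022,0.01,0],[0.05,0,0,0.02,0],[0.05,0,0,0.01,0],[0.05,0,0,0,0],[0.05,0,0,0,0],[0.05,0,0,0,0]]]' 40
python3 - <<'E'
from h import *
s=get_state();c=cam('wrist',s);im=viewer.read_camera('wrist');cv2.imwrite('pics/w16.png',im)
p=pp('wrist','post');print(p,[np.round(onz(c,*q[:2],.0565),4) for q in p])
s0=dict(s);s0['eef_pos']=np.array([0.49068803,0.11684958,0.19330076]);s0['tcp_rot']=[.046,.999,0,0]
s1=dict(s0);s1['eef_pos']=np.array([0.45474787,0.14718709,0.23062439])
print(tri([(cam('wrist',s0),178.9,129.2),(cam('wrist',s1),165.4,165.7),(c,*p[0][:2])]))
viewer.read_camera('top');viewer.read_camera('scene')
for k in ['top','scene','wrist']:
  for m in viewer.outline_of(k,'post')[:2]:
    e=m['extent'];print(k,round(m['confidence'],2),np.round([e[0]*512,e[1]*384,e[2]*512,e[3]*384]))
togo([.442,.052,.06],84.75)
g=cv2.cvtColor(im,cv2.COLOR_BGR2GRAY)
E
```

```text
time: 27.93
eef_pos: [0.4347, 0.0551, 0.1619]
tcp_rot: [0.046, 0.999, 0.0, 0.001]
contact_force: [-0.3, 0.9, 0.3]
opening: 0.587
finger_force: 0.0
[(253.8, 194.2, 0.76)] [array([0.4422, 0.0522, 0.0565])]
(array([0.44186585, 0.05249339, 0.05917633]), [np.float64(0.0011946681566496924), np.float64(0.0016943709664718964), np.float64(0.000523046155012373)])
top 0.69 [ 14. 188. 188.  69.]
scene 0.81 [284. 189. 210. 195.]
wrist 0.66 [219. 167. 291. 159.]
shift mm [ -7.8  -2.1 101.5] spin -0.0008243023260945392 q [-0.11 -0.19  2.2  -0.    1.13 -1.59] t 28.3 yaw_y 84.7
```

```bash
python3 -m handwheel '[[[0.05,-0.008,-0.002,0.01,0],[0.05,0,0,0.025,0],[0.05,0,0,0.025,0],[0.05,0,0,0.022,0],[0.05,0,0,0.012,0],[0.05,0,0,0.006,0],[0.05,0,0,0,0]]]' 40
python3 -m handwheel '[[[0.0,0,0,0,0],[0.0,0,0,0,0],[0.0,0,0,0,0],[0.0,0,0,0,0],[0.0,0,0,0,0],[0.0,0,0,0,0]]]' 50
```

```text
time: 28.87
eef_pos: [0.4408, 0.0521, 0.0598]
tcp_rot: [0.046, 0.999, 0.0, -0.002]
contact_force: [-0.5, 0.6, -0.7]
opening: 0.585
finger_force: 0.0
time: 29.37
eef_pos: [0.443, 0.0521, 0.0626]
tcp_rot: [0.046, 0.999, 0.0, 0.001]
contact_force: [-2.1, 1.2, 6.0]
opening: 0.202
finger_force: 50.0
```

```bash
python3 -m handwheel '[[[0.0,0,0.002,0,0],[0.0,0,0.002,0,0],[0.0,0,0.002,0,0],[0.0,0,0.002,0,0],[0.0,0,0.002,0,0],[0.0,0,0.002,0,0],[0.0,0,0.002,0,0],[0.0,0,0.002,0,0]]]' 60
python3 -m handwheel '[[[0.0,0,0.002,0,0],[0.0,0,0.002,0,0],[0.0,0,0.002,0,0],[0.0,0,0.002,0,0],[0.0,0,0.002,0,0],[0.0,0,0.002,0,0]]]' 60
python3 -m handwheel '[[[0.0,0,0.002,0,0],[0.0,0,0.002,0,0],[0.0,0,0.002,0,0],[0.0,0,0.002,0,0]]]' 60
```

```text
time: 30.03
eef_pos: [0.4444, 0.0671, 0.0627]
tcp_rot: [0.046, 0.999, -0.001, 0.001]
contact_force: [-2.5, -3.5, 6.6]
opening: 0.2
finger_force: 59.0
time: 30.53
eef_pos: [0.4451, 0.0755, 0.0627]
tcp_rot: [0.045, 0.999, -0.005, 0.0]
contact_force: [-5.2, -18.6, 9.2]
opening: 0.2
finger_force: 59.7
time: 30.87
eef_pos: [0.4461, 0.0857, 0.0627]
tcp_rot: [0.046, 0.999, -0.002, 0.001]
contact_force: [-3.5, -9.0, 8.3]
opening: 0.197
finger_force: 59.5
```

```bash
python3 -m handwheel '[[[0.0,0,0.002,0,0],[0.0,0,0.002,0,0],[0.0,0,0.002,0,0],[0.0,0,0.002,0,0],[0.0,0,0.002,0,0],[0.0,0,0.002,0,0]]]' 60|grep -E "eef|contact"
python3 -m handwheel '[[[0.0,0,0.002,0,0],[0.0,0,0.002,0,0],[0.0,0,0.002,0,0],[0.0,0,0.002,0,0],[0.0,0,0.002,0,0],[0.0,0,0.002,0,0]]]' 60|grep -E "eef|contact"
python3 -m handwheel '[[[0.0,0,0.002,0,0],[0.0,0,0.002,0,0],[0.0,0,0.002,0,0],[0.0,0,0.002,0,0],[0.0,0,0.002,0,0],[0.0,0,0.002,0,0]]]' 60|grep -E "eef|contact"
python3 -m handwheel '[[[0.0,0,0.002,0,0],[0.0,0,0.002,0,0],[0.0,0,0.002,0,0],[0.0,0,0.002,0,0],[0.0,0,0.002,0,0]]]' 60|grep -E "eef|contact|op"
```

```text
eef_pos: [0.4473, 0.0997, 0.0627]
contact_force: [-0.8, 0.2, 6.2]
eef_pos: [0.4484, 0.1111, 0.0627]
contact_force: [-2.9, -2.5, 7.3]
eef_pos: [0.4495, 0.123, 0.0627]
contact_force: [-2.5, -2.5, 7.5]
eef_pos: [0.4504, 0.133, 0.0627]
contact_force: [-2.4, -3.4, 7.6]
opening: 0.198
```

```bash
for i in 1; do python3 -m handwheel '[[[0.0,0,0.002,0,0],[0.0,0,0.002,0,0],[0.0,0,0.002,0,0],[0.0,0,0.002,0,0],[0.0,0,0.002,0,0],[0.0,0,0.001,0,0],[0.0,0,0.001,0,0]]]' 60|grep -E "eef|contact"; done
python3 -m handwheel '[[[0.0,0,0.001,0,0],[0.0,0,0.001,0,0],[0.0,0,0.001,0,0],[0.0,0,0.001,0,0],[0.0,0,0.001,0,0]]]' 60|grep -E "eef|contact"
python3 -m handwheel '[[[0.0,0,0.001,0,0],[0.0,0,0.001,0,0],[0.0,0,0.001,0,0],[0.0,0,0.001,0,0],[0.0,0,0.001,0,0]]]' 60|grep -E "eef|contact"
python3 -m handwheel '[[[0.0,0,0.001,0,0],[0.0,0,0.001,0,0],[0.0,0,0.001,0,0],[0.0,0,0.001,0,0],[0.0,0,0.001,0,0]]]' 60|grep -E "eef|contact"
```

```text
eef_pos: [0.4515, 0.145, 0.0627]
contact_force: [-2.3, -3.4, 7.3]
eef_pos: [0.4519, 0.15, 0.0627]
contact_force: [-3.3, -2.8, 7.7]
eef_pos: [0.4523, 0.155, 0.0627]
contact_force: [-2.1, -3.1, 7.0]
eef_pos: [0.4528, 0.16, 0.0627]
contact_force: [-3.0, -3.3, 7.1]
```

```bash
python3 -m handwheel '[[[0.0,0,0.001,0,0],[0.0,0,0.001,0,0],[0.0,0,0.001,0,0],[0.0,0,0.001,0,0],[0.0,0,0.001,0,0]]]' 60|grep -E "eef|contact"
python3 -m handwheel '[[[0.0,0,0.001,0,0],[0.0,0,0.001,0,0],[0.0,0,0.001,0,0],[0.0,0,0.001,0,0],[0.0,0,0.001,0,0]]]' 60|grep -E "eef|contact"
python3 -m handwheel '[[[0.0,0,0.001,0,0],[0.0,0,0.001,0,0],[0.0,0,0.001,0,0],[0.0,0,0.001,0,0]]]' 60|grep -E "eef|contact"
```

```text
eef_pos: [0.4533, 0.165, 0.0627]
contact_force: [-2.9, -2.8, 7.8]
eef_pos: [0.4537, 0.1699, 0.0627]
contact_force: [-3.0, -2.9, 7.3]
eef_pos: [0.454, 0.1739, 0.0627]
contact_force: [-3.2, -3.0, 7.9]
```

```bash
python3 -m handwheel '[[[0.0,0,0.001,0,0],[0.0,0,0.001,0,0],[0.0,0,0.001,0,0],[0.0,0,0.001,0,0]]]' 60|grep -E "eef|contact"
python3 -m handwheel '[[[0.0,0,0.001,0,0],[0.0,0,0.001,0,0],[0.0,0,0.001,0,0]]]' 60|grep -E "eef|contact"
python3 -m handwheel '[[[0.0,0,0.001,0,0],[0.0,0,0.001,0,0],[0.0,0,0.001,0,0]]]' 60|grep -E "eef|contact"
```

```text
eef_pos: [0.4544, 0.1779, 0.0627]
contact_force: [-2.5, -2.5, 7.4]
eef_pos: [0.4547, 0.1809, 0.0627]
contact_force: [-2.1, -2.5, 7.2]
eef_pos: [0.4547, 0.182, 0.0627]
contact_force: [-3.5, -14.9, 10.1]
```

```bash
python3 -m handwheel '[[[0.0,0,0.001,0,0],[0.0,0,0,0,0],[0.0,0,0,0,0]]]' 60|grep -E "eef|contact"
python3 -m handwheel '[[[0.0,0,-0.0005,0,0],[0.0,0,-0.001,0,0],[0.0,0,-0.001,0,0],[0.0,0,0,0,0]]]' 60|grep -E "eef|contact"
```

```text
eef_pos: [0.4548, 0.1819, 0.0627]
contact_force: [-4.2, -15.5, 10.8]
eef_pos: [0.4548, 0.1819, 0.0627]
contact_force: [-3.5, -4.2, 7.3]
```

```bash
python3 -m handwheel '[[[0.05,0,0,0,0],[0.05,0,0,0,0],[0.05,0,0,0,0],[0.05,0,0,-0.01,0],[0.05,0,0,-0.02,0],[0.05,0,0,-0.03,0],[0.05,0,0,-0.04,0],[0.05,0,0,-0.04,0],[0.05,0,0,-0.04,0],[0.05,0,0,-0.04,0],[0.05,0,0,-0.04,0],[0.05,0,0,-0.03,0]]]' 60
python3 chk2.py
python3 - <<'E'
from h import *
s=get_state();viewer.read_camera('wrist')
for k in ['wrist','top','scene']:
  c=cam(k,s);p=pp(k,'post',2);print(k,[(q[2],np.round(onz(c,*q[:2],.0565),4)) for q in p])
E
```

```text
time: 38.2
eef_pos: [0.4541, 0.1831, 0.356]
tcp_rot: [0.046, 0.999, 0.001, 0.003]
contact_force: [0.4, -0.5, 0.3]
opening: 0.586
finger_force: 0.0
wrist carrier0_mid (338.4, 209.2, 0.8) [0.5613 0.3007 0.0555]
wrist carrier1_mid (300.7, 198.9, 0.6) [0.5392 0.2437 0.0555]
wrist carrier1_mid (375.6, 202.4, 0.43) [0.5554 0.3575 0.0555]
scene carrier0_mid (401.8, 309.2, 0.85) [0.5585 0.2975 0.0555]
scene carrier1_mid (380.9, 282.7, 0.85) [0.5418 0.2395 0.0555]
scene carrier2_mid (404.1, 307.8, 0.7) [0.5531 0.2992 0.0555]
scene carrier2_mid (243.6, 307.6, 0.18) [0.7712 0.0784 0.0555]
top carrier0_mid (84.1, 209.6, 0.55) [0.5443 0.2996 0.0555]
top carrier0_mid (240.8, 269.4, 0.2) [ 0.392  -0.077   0.0555]
top carrier1_mid (105.6, 208.6, 0.92) [0.5455 0.2476 0.0555]
top carrier1_mid (108.5, 209.6, 0.71) [0.5428 0.2405 0.0555]
wrist [(0.56, array([0.4541, 0.1783, 0.0565]))]
top [(0.6, array([ 0.5364, -0.2787,  0.0565])), (0.27, array([0.7263, 0.2218, 0.0565]))]
scene [(0.65, array([0.4566, 0.1821, 0.0565])), (0.23, array([ 0.6169, -0.294 ,  0.0565]))]
```

```bash
python3 -m handwheel '[[[0.05,0,0,0,6.6],[0.05,0,0,0,6.6],[0.05,0,0,0,6.6],[0.05,0,0,0,6.6],[0.05,0,0,0,6.6],[0.05,0,0,0,6.6],[0.05,0,0,0,6.6],[0.05,0,0,0,6.6],[0.05,0,0,0,6.6],[0.05,0,0,0,6.6],[0.05,0,0,0,6.6],[0.05,0,0,0,6.5]]]' 60
python3 - <<'E'
from h import *
togo([.62,-.27,.38],5.6)
E
```

```text
time: 40.15
eef_pos: [0.454, 0.1829, 0.3512]
tcp_rot: [0.674, 0.739, 0.0, 0.0]
contact_force: [0.5, -0.2, 0.7]
opening: 0.586
finger_force: 0.0
shift mm [-466.3  123.5  -28.8] spin -0.2997620578871505 q [ 0.18 -0.2   1.87  0.    1.48  0.08] t 40.1 yaw_y 5.3
```

```bash
python3 -m handwheel '[[[0.05,0.02,0.026,0.02,0],[0.05,0.02,0.026,0.02,0],[0.05,0.02,0.026,0.02,0],[0.05,0.02,0.026,0.02,0],[0.05,0,0,0.02,0],[0.05,0,0,0,0],[0.05,0,0,0,0],[0.05,0,0,0,0]]]' 60|grep eef
cat > fit.py <<'E'
from h import *
import sys
s=get_state();c=cam('wrist',s);im=viewer.read_camera('wrist');cv2.imwrite(f'pics/{sys.argv[1]}.png',im)
print(s['eef_pos'])
B={'bay1':(.5341,.1126),'bay2':(.5399,.1764),'bay3':(.5458,.2401)}
for n in ['carrier0_mid','carrier1_mid']:
  for q in pp('wrist',n,2): print(n,q,np.round(onz(c,*q[:2],.0555),4))
  for m in viewer.outline_of('wrist',n)[:2]:
    pts=np.argwhere(m['mask'])[:,::-1]
    r0=cv2.minAreaRect(pts.astype(np.float32))
    w=np.array([onz(c,u,v,.05)[:2] for u,v in pts]).astype(np.float32)*1000
    r=cv2.minAreaRect(w);print(n,'mask',round(m['confidence'],2),np.round(r[0],1),np.round(r[1],1),round(r[2],1))
for q in pp('wrist','bay0',4): print('bay',q,np.round(onz(c,*q[:2],.034),4))
# ortho rectified grey at z=.05 : rail frame, rows = x, cols = along rail
g=cv2.cvtColor(im,cv2.COLOR_BGR2GRAY)
u=np.array([.0915,.9958]);x=np.array([.9958,-.0915]);o=np.array([.5520,.3057])
a=np.arange(-100,40);b=np.arange(-60,61)
mp=np.array([[proj(c,(*(o+u*i/1000+x*j/1000),.05)) for i in a] for j in b]).astype(np.float32)
cv2.imwrite('pics/'+sys.argv[1]+'_o.png',cv2.remap(im,mp[...,0],mp[...,1],1))
E
python3 fit.py w20
python3 - <<'E'
import cv2
g=cv2.imread('pics/w20_o.png',0)
for j in range(0,121,5): print('%4d'%(j-60),' '.join('%3d'%v for v in g[j,::5]))
E
```

```text
eef_pos: [0.5499, 0.2725, 0.2527]
[0.54988547 0.27254069 0.2526935 ]
carrier0_mid (262.7, 139.6, 0.7) [0.5562 0.2998 0.0555]
carrier0_mid mask 0.97 [558.1 300.8] [51.7 90.9] 84.5
carrier1_mid (247.6, 186.9, 0.73) [0.5445 0.2441 0.0555]
carrier1_mid mask 0.72 [544.6 243.7] [54.3 89.7] 85.3
bay (241.7, 232.0, 0.76) [0.5424 0.1769 0.034 ]
bay (269.4, 76.6, 0.6) [0.5571 0.3669 0.034 ]
 -60 182   6  10  17  20   9  10   9  18  21  17  20  19   9  10   9   8  11   9   9  11  13  15  19  19  18  24  20
 -55 174  80 189 190 116  95  93 105 192 190 192 195 118  95  96  96  96  96  96  95  96  96  97 100 100  99  98 194
 -50 248 254 244 137 142 140 242 226 140 142 143 141 140 141 158 140 142 143 142 144 144 143 146 146 146 146 160 252
 -45 244 248  91 148 134 138 131 136 137 133 137 137 127 117 131 138 119 135 145 122 138 128 128 142 141 139 140 242
 -40 244 247 145 169 161 163 147 148 148 165 159 166 108 137 130 140 140 142 143 144 145 146 146 148 150 152 141 146
 -35 244 248 121 228 226 223 147 149 147 231 229 232 107 121 128 149 149 151 154 154 155 156 157 159 130 154 143 151
 -30 246 248 1
[... 1508 characters left out ...]
 35 232 245 168 237 226 234 250 250 250 227 227 228 141 247 218 226 229 153 249 251 208 228 227 230 213 247 246 247
  40 227 241 151 250 250 250 250 250 250 250 250 250 137 249 225 229 225 206 114 205 252 228 228 230 216 248 236 248
  45 228 229  85 246 245 246 247 247 249 250 249 249 250 249 236 170 178 173 156 153 249 236 237 247 214 249 245 247
  50 122 234 168 178 169 167 180 165 153 151 152 142 152 159 235 235 233 244 242 243 241 241 241 240 178 183 239 191
  55 179 179 191 211 214 212 216 214 217 212 214 214 216 215 211 213 215 214 211 207 210 210 209 209 207 208 207 207
  60  16  15  16  17  16  20  21  21  20  21  21  22  23  24  24  27  30  32  37  43  49  61  74  89  91  94  95  97
```

Run:
```python
import cv2
g=cv2.imread('pics/w20_o.png',0).astype(int)
def seg(a,o):
    # spans where 215<=v<=240
    r=[];st=None
    for i,v in enumerate(list(a)+[0]):
        ok=212<=v<=241
        if ok and st is None: st=i
        if not ok and st is not None:
            if i-st>=5: r.append((st+o,i-1+o))
            st=None
    return r
print('along x at cols:')
for i in (-86,-83,-54,-50,-46,-24,-20,10,13,16): print(i,seg(g[:,i+100],-60))
print('along y at rows:')
for j in (-30,-25,-15,0,15,25,33,38): print(j,seg(g[j+60,:],-100))
```

```text
along x at cols:
-86 [(-38, 35)]
-83 [(-38, 36)]
-54 [(-38, 37)]
-50 [(-39, 36)]
-46 [(-38, 35)]
-24 [(-30, 43)]
-20 [(-31, 44)]
10 [(-31, 45)]
13 [(-31, 44)]
16 [(-30, 11), (19, 32), (36, 43)]
along y at rows:
-30 [(-87, -82), (-56, -44), (-27, -15), (4, 16)]
-25 [(-86, -81), (-56, -44), (-27, -15), (4, 16)]
-15 [(-87, -81), (-56, -44), (-27, -17), (4, 16)]
0 [(-87, -81), (-56, -44), (-27, -17), (4, 17)]
15 [(-100, -95), (-86, -81), (-56, -44), (-27, -17), (4, 16)]
25 [(-100, -96), (-87, -80), (-56, -44), (-31, -17), (4, 17)]
33 [(-89, -70), (-57, -43), (-27, -17), (4, 15)]
38 [(-27, -17), (4, 16)]
```

```bash
python3 -m handwheel '[[[0.05,-0.01,0,-0.03,0],[0.05,-0.02,0,-0.03,0],[0.05,-0.03,0,-0.025,0],[0.05,-0.035,0.002,-0.02,0],[0.05,-0.035,0.002,0,0],[0.05,-0.035,0.002,0,0],[0.05,-0.035,0.002,0,0],[0.05,-0.035,0.002,0,0],[0.05,-0.035,0.002,0,0],[0.05,-0.035,0.002,0,0],[0.05,-0.035,0.002,0,0],[0.05,-0.035,0.002,0,0]]]' 60|grep eef
python3 -m handwheel '[[[0.035,-0.035,0.001,0,0],[0.035,-0.035,0.001,0,0],[0.035,-0.035,0,0,0],[0.035,-0.03,0,0,0],[0.035,-0.02,0,0,0],[0.035,0,0,0,0],[0.035,0,0,0,0],[0.035,0,0,0,0]]]' 60|grep eef
cat > bar.py <<'E'
from h import *
import sys
s=get_state();c=cam('wrist',s);im=viewer.read_camera('wrist');cv2.imwrite(f'pics/{sys.argv[1]}.png',im)
p=pp('wrist','lid_handle');print(s['eef_pos'],p,[np.round(onz(c,*q[:2],.288),4) for q in p])
print('expect',proj(c,(.674,-.270,.288)))
for k in ['top','scene']:
    viewer.read_camera(k);ck=cam(k);q=pp(k,'lid_handle',2);print(k,q,[np.round(onz(ck,*a[:2],.288),4) for a in q])
togo([.672,-.275,.35],5.6)
E
python3 bar.py w21
```

```text
eef_pos: [0.6041, -0.1005, 0.3569]
eef_pos: [0.6215, -0.2519, 0.3564]
[ 0.62147838 -0.25191293  0.35636282] [(324.8, 229.4, 0.59)] [array([ 0.676 , -0.2695,  0.288 ])]
expect (np.float64(322.11110467549054), np.float64(229.72942523588097))
top [(135.0, 251.3, 0.16)] [array([0.4239, 0.1201, 0.288 ])]
scene [(149.7, 104.7, 0.95), (211.6, 271.5, 0.36)] [array([ 0.673, -0.269,  0.288]), array([0.8101, 0.0663, 0.288 ])]
shift mm [-28.1  47.8   6.4] spin 0.10057463698795743 q [-0.54  0.21  1.44  0.    1.49 -0.64] t 43.1 yaw_y 5.7
```

```bash
python3 -m handwheel '[[[0.035,-0.012,0.026,0,0],[0.035,-0.011,0.025,0,0],[0.035,0,0,0,0],[0.035,0,0,0.02,0],[0.035,0,0,0,0],[0.035,0,0,0,0],[0.035,0,0,0,0]]]' 40|grep eef
python3 bar.py w22
python3 - <<'E'
from h import *
togo([.6745,-.270,.277],5.6)
E
```

```text
eef_pos: [0.6742, -0.2704, 0.3367]
[ 0.67420011 -0.27037622  0.33670894] [(255.2, 212.7, 0.56)] [array([ 0.675 , -0.2723,  0.288 ])]
expect (np.float64(254.03336912307836), np.float64(209.35155853646413))
top [] []
scene [(150.4, 105.5, 0.69)] [array([ 0.6734, -0.2662,  0.288 ])]
shift mm [ -4.   -2.9 -12.9] spin 0.021582839682764643 q [-0.52  0.35  1.31 -0.    1.48 -0.62] t 44.0 yaw_y 5.6
shift mm [ 0.8  0.  60.1] spin 0.021582839682764643 q [-0.52  0.35  1.31 -0.    1.48 -0.62] t 44.0 yaw_y 5.6
```

```bash
python3 -m handwheel '[[[0.035,0,0,0.025,0],[0.035,0,0,0.02,0],[0.035,0,0,0.014,0],[0.035,0,0,0,0],[0.0,0,0,0,0],[0.0,0,0,0,0],[0.0,0,0,0,0],[0.0,0,0,0,0],[0.0,0,0,0,0]]]' 40
python3 -m handwheel '[[[0.0,0,-0.005,-0.001,0],[0.0,0,-0.008,-0.0015,0],[0.0,0,-0.0085,-0.001,0],[0.0,0,-0.0107,-0.0008,0],[0.0,0,-0.0108,-0.0003,0],[0.0,0,-0.0108,0.0002,0],[0.0,0,-0.0108,0.0007,0],[0.0,0,-0.0108,0.0013,0]]]' 40
```

```text
time: 44.72
eef_pos: [0.6747, -0.271, 0.2787]
tcp_rot: [0.672, 0.741, 0.0, 0.001]
contact_force: [-1.3, 0.3, 1.9]
opening: 0.122
finger_force: 39.2
time: 45.38
eef_pos: [0.5998, -0.2777, 0.2825]
tcp_rot: [0.672, 0.741, 0.002, 0.002]
contact_force: [2.2, 1.3, 4.9]
opening: 0.123
finger_force: 40.8
```

```bash
python3 -m handwheel '[[[0.0,0,-0.0107,0.0018,0],[0.0,0,-0.0106,0.0024,0],[0.0,0,-0.0104,0.0028,0],[0.0,0,-0.0103,0.0034,0],[0.0,0,-0.0101,0.0039,0],[0.0,0,-0.0099,0.0044,0],[0.0,0,-0.0097,0.0049,0],[0.0,0,-0.0094,0.0054,0],[0.0,0,-0.0092,0.0058,0],[0.0,0,-0.0089,0.0063,0],[0.0,0,-0.0085,0.0067,0],[0.0,0,-0.0082,0.0072,0]]]' 40
python3 -m handwheel '[[[0.0,0,-0.0078,0.0075,0],[0.0,0,-0.0074,0.0079,0],[0.0,0,-0.007,0.0083,0],[0.0,0,-0.0066,0.0086,0],[0.0,0,-0.0061,0.0089,0],[0.0,0,-0.0057,0.0092,0],[0.0,0,-0.0052,0.0095,0],[0.0,0,-0.0048,0.0098,0],[0.0,0,-0.0042,0.01,0],[0.0,0,-0.0038,0.0102,0],[0.0,0,-0.0032,0.0103,0],[0.0,0,-0.0027,0.0105,0]]]' 40
```

```text
time: 46.38
eef_pos: [0.4828, -0.2881, 0.2233]
tcp_rot: [0.672, 0.741, 0.001, -0.002]
contact_force: [1.9, 4.1, 0.8]
opening: 0.117
finger_force: 43.8
time: 47.38
eef_pos: [0.4185, -0.2945, 0.1121]
tcp_rot: [0.672, 0.741, 0.0, -0.002]
contact_force: [3.0, 4.9, -0.7]
opening: 0.115
finger_force: 41.4
```

```bash
python3 -m handwheel '[[[0.0,0,-0.0022,0.0106,0],[0.0,0,-0.0016,0.0107,0],[0.0,0,-0.0008,0.008,0],[0.0,0,-0.0004,0.004,0],[0.0,0,0,0.002,0],[0.0,0,0,0,0],[0.0,0,0,0,0]]]' 40
```

```text
time: 47.97
eef_pos: [0.4138, -0.2949, 0.077]
tcp_rot: [0.672, 0.741, 0.001, -0.002]
contact_force: [1.7, 5.1, -0.8]
opening: 0.117
finger_force: 40.4
```

```bash
python3 -m handwheel '[[[0.0,0,0,0.002,0],[0.0,0,0,0.001,0],[0.0,0,0,0,0]]]' 40 | grep -E 'eef|contact'
python3 -m handwheel '[[[0.0,0,0,0.0015,0],[0.0,0,0,0,0]]]' 40| grep -E 'eef|contact'
```

```text
eef_pos: [0.4138, -0.2949, 0.0741]
contact_force: [3.1, 4.9, 0.6]
eef_pos: [0.4137, -0.2949, 0.0731]
contact_force: [0.8, 6.2, 3.5]
```

```bash
python3 -m handwheel '[[[0.026,0,0,0,0],[0.026,0,0,0,0],[0.026,0,0,0,0],[0.026,0,0,0,0],[0.026,0,0,-0.01,0],[0.026,0,0,-0.02,0],[0.026,0,0,-0.03,0],[0.026,0,0,-0.04,0],[0.026,0,0,-0.04,0],[0.026,0.01,-0.01,-0.03,0],[0.026,0.02,0,0,0],[0.026,0,0,0,0]]]' 40
python3 -m handwheel '[[[0.03,0,0,0,0],[0.03,0,0,0,0],[0.03,0,0,0,0],[0.03,0,0,0,0],[0.03,0,0,0,0],[0.03,0,0,0,0]]]' 40|grep -E 'eef|time'
python3 - <<'E'
from h import *
s=get_state();C={'wrist':cam('wrist',s),'scene':cam('scene'),'top':cam('top')}
for k in C:
  viewer.read_camera(k)
  for n,z in [('lid_handle',.082),('lid_hinge',.076),('post',.0565),('carrier0_mid',.0555),('carrier1_mid',.0555),('dish',0.),('dish2',0.),('bottle',0.),('vial',0.),('tipbox',0.)]:
    for q in pp(k,n,1): print(k,n,q,np.round(onz(C[k],*q[:2],z),3))
E
```

```text
time: 49.38
eef_pos: [0.4025, -0.2667, 0.2478]
tcp_rot: [0.671, 0.741, -0.0, 0.003]
contact_force: [0.1, 0.6, -0.4]
opening: 0.309
finger_force: 0.0
time: 49.88
eef_pos: [0.4019, -0.2675, 0.2433]
wrist lid_handle (265.1, 196.1, 0.68) [ 0.415 -0.293  0.082]
wrist lid_hinge (469.9, 195.5, 0.89) [ 0.631 -0.274  0.076]
scene lid_hinge (185.9, 161.9, 0.92) [ 0.628 -0.272  0.076]
scene post (379.8, 241.3, 0.55) [0.465 0.186 0.056]
scene carrier1_mid (378.6, 283.9, 0.97) [0.547 0.238 0.055]
scene dish (408.7, 244.1, 0.85) [0.388 0.234 0.   ]
scene dish2 (408.7, 244.1, 0.85) [0.388 0.234 0.   ]
scene bottle (241.5, 305.7, 0.96) [0.762 0.06  0.   ]
scene vial (212.7, 273.9, 0.67) [ 0.758 -0.036  0.   ]
scene tipbox (308.9, 360.8, 0.86) [0.743 0.228 0.   ]
top lid_handle (337.8, 256.3, 0.82) [ 0.416 -0.304  0.082]
top lid_hinge (320.3, 166.6, 0.65) [ 0.632 -0.275  0.076]
top carrier0_mid (86.0, 206.9, 0.58) [0.551 0.295 0.056]
top carrier1_mid (332.9, 255.1, 0.65) [ 0.42  -0.297  0.056]
top dish (112.1, 274.9, 0.76) [0.388 0.243 0.   ]
top dish2 (112.1, 274.9, 0.76) [0.388 0.243 0.   ]
top bottle (186.1, 130.0, 0.59) [0.757 0.06  0.   ]
top vial (223.5, 130.0, 0.79) [ 0.755 -0.038  0.   ]
top tipbox (118.9, 135.8, 0.92) [0.746 0.235 0.   ]
```

```bash
python3 -c "
from plant import sign_off; print(sign_off())"
```

```text
the job is handed in; nothing more can be done
None
```

I handed the job in at about 50 s on the robot's clock: both carriers lie flat in bays 1 and 2, the carriage was eased against its end stop, the jar is still in the case and the lid is shut. `sign_off()` gave no score.

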